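Build up the gate stop, then free a sagging bolt and hold the grille gate ajar

ROBOT

A 6-joint arm with a two-finger parallel gripper is mounted at the origin on the work surface. World frame = base frame: x ahead of the robot, y to its left, z up, the work surface at z = 0. Lengths are in m, angles in degrees, forces in N, time in s.
With the tool pointing down it reaches from about 0.3 to 0.75 m from the base axis. Payload 8.5 kg.
Tool frame: the origin (TCP) lies at the very end of the fingers, on their centre line; the grasp point (between the pads) lies 19 mm behind it (env.grip_depth is the z of the grasp point in the tool frame, in m); z points along the fingers, y is the direction in which the jaws open and shut (so a half turn about z gives the same grasp; the last joint's range is limited). The gripper opens to 85 mm and grips with 20 to 120 N. Pads are 22 mm wide; open, the fingers measure 114 mm over their backs; the gripper's body (76 mm by 85 mm) begins 54 mm behind the grasp point. The pads swing forward as they close: fully open they stand 13 mm farther back than shut.
Start: joints at [-82.523, 21.807, 74.336, -0, 83.858, -12.336], TCP at [0.186, -0.517, 0.231] pointing down, gripper open.
Joint ranges: [-178.18, 178.18], [-50.72, 133.34], [12.68, 142.11], [-81.47, 261.47], [9.98, 163.14], [-165.26, 165.26]. Speed limits (degrees/s): [136.94, 136.94, 180, 180, 180, 180].

INTERFACE

Orientations are given as a 3x3 rotation matrix whose columns are the frame's x, y, z axes.
In Python, from rig import env gives the robot as it stands.
- The arm moves only by the tool apply_moves, never from a script. Its argument "plan" is a list of rows, each an object of numbers: "tx", "ty", "tz": the shift along the world's x, y, z in mm; "rx", "ry", "rz": the turn, a rotation vector about the world's x, y, z in rad; "jaw": the opening, from -1 (shut) to 1 (fully open). A call has 1 to 12 rows; each row is the pose to reach, as a shift and turn from the pose measured when the call began; what a row does not reach only later rows make up. A row lasts 1/10 s, in which the tool goes at most 50 mm and 8.59 degrees, less where a joint would pass 70% of its speed; a pose out of reach is approached as far as the arm can. A call with a gripper value outside its range is refused whole. The fingers move at their own pace and stop on an object; "grip_force" is the grip in N (left out, the last holds). Time passes only in rows, so rows that repeat a pose let the fingers close. It gives the time, the measured TCP pose, the force and the opening at its end, in the units of the state.
- env.observe(): the state, without advancing time (a new reading comes with each control period).
- env.get_image(name): name is "side" or "top" or "wrist"; returns a dict with "image" (420x560x3 uint8, red, green, blue), "intrinsics" (3x3 intrinsics, pixels), "world_from_camera" (4x4, takes a point from camera to world coordinates). Camera axes: x right, y up, looking along -z (the intrinsics and any distortion apply to the point x, -y, -z); pixel columns grow to the right and rows downward; lengths in m; the calibration is good to about 2 mm. A picture is of the moment at which its call begins. There is no depth.
- env.close_job(): hands the job in, once; it reports no verdict.
The state is a dict: "time_s": time; "q": joint angles; "qvel": joint speeds; "joint_efforts": joint torques, N m; "position": TCP position; "tool_rot": TCP orientation; "ft_force": force on the tool from outside, world axes, zero at the start; "wrist_torque": the same for the moment, N m; "grip_width": finger opening in m.
Only numpy, scipy, OpenCV 4.12 (cv2) and the standard library are available. Lean on these libraries where they do the work, as an engineer would, in place of code of your own. Each camera call takes 0.05 s, during which the arm holds its last target.

TASK

Build up the gate's stop: thread first the narrow tall sleeve and then the wide ring on the upright post in front of the gate, each fully home, and let go of them. Then take the bolt by its ball knob, lift the sagging bolt so that its turned-down nose clears the bent-up lip of the keeper while you draw it out of the keeper, and swing the sprung gate open towards the robot until its bottom rail bears on the wide ring. Finish while holding the gate there by the knob, without letting go, and leave the other things on the bench where they are.

Things in the scene. Friction and masses are not known exactly. Their poses are not given: they have to be found in the camera images.
- frame: Fixed steel gate frame on an 8 mm base plate; pose differs each run. Origin at bench level; z up, x from the robot's side through the gate, y along the shut gate from latch to hinge side. In it (mm): plate x -75 to 125, y -185 to 185; shut gate a 16 thick grille at x 80, y 140 to -110, 184 high; hinge post and latch jamb 190 high; keeper x 34 to 73, y -138 to -184, 185 high.
- post_tip (a point): Centre of the top of the fixed upright stop post on the base plate, on the robot's side of the gate. Post 16 mm diameter, its last 8 mm tapering to 8 mm, standing 72 mm above the base plate (tip 80 mm above the bench). Axes as the frame's. Sleeve then ring, both home, reach to 8 mm below this point.
- sleeve: Loose steel sleeve, 40 mm outside diameter, 20 mm bore, 40 mm tall, about 0.3 kg, standing on the bench with its bore upright. Origin at its centre (half-way up), z along the bore. Home on the post its origin is 52 mm below the post's tip.
- stop_ring: Loose steel ring, 56 mm outside diameter, 20 mm bore, 24 mm thick, about 0.4 kg, lying flat on the bench with its bore upright. Origin at its centre (half-way up), z along the bore. Home on top of the sleeve its origin is 20 mm below the post's tip; it then stands at the height of the gate's bottom rail.
- gate_angle (a joint): Gate angle in rad about its vertical hinge line: 0 closed, grows as the latch end swings towards the robot (clockwise seen from above). A spring closes it (0.24 N m when shut, growing by 1.2 N m per rad). It bears on the home ring at about 0.41 rad.
- gate: The grille gate (turns with its hinge). Origin at the foot of the hinge line, bench level; z up, -y along the gate to the latch end, -x towards the robot. Bottom rail: 16 x 16 mm bar, mid-height 60 mm above the bench, from the hinge to 250 mm out; its robot-side face, 8 mm off the mid-plane, bears on the ring.
- knob (a point): Steel ball knob, 26 mm diameter, on a 10 mm upright stem rising from the bolt's rod, on the robot's side of the gate (30 mm from its mid-plane) and above the gate's top. Origin at the ball's centre, about 227 mm above the bench; 100 mm nose-wards of the bolt's pivot and 52 mm above the rod's axis. Can be pinched from above.
- bolt: The bolt: 12 mm steel rod, 188 mm long from its pivot to the nose, with the knob on it. Origin at its pivot in the barrel, 185 mm above the bench; the rod runs along -y.
- bolt_draw (a joint): How far the bolt is drawn out of the keeper, m, along the gate towards the hinge. Range -0.010 to 0.050; starts at 0 to 0.003; sliding friction about 1.5 N. Hanging, the nose catches on the keeper's lip at about 0.005. The gate is free to swing from about 0.036 on.
- bolt_lift (a joint): Lift of the bolt, rad, about a level axis (frame's x) at its pivot: 0 hanging nose-down (0.10 below level), stop at 0.22; falls back by its weight. The turned-down nose, 20 mm long, clears the lip from about 0.12 (knob up 12 mm). With the slide still, the knob moves 0.10 m up and 0.05 m hinge-wards per rad. Keep it lifted until drawn 0.03; then it may sag.
- hammer: Bystander: hand hammer lying on the bench; leave it. Origin on its underside.
- wire_brush: Bystander: brush lying on the bench; leave it. Origin on its underside.
- spanner: Bystander: spanner lying on the bench; leave it. Origin on its underside.
- bar_stub: Bystander: solid round steel stub, 34 mm diameter, 50 mm tall, no bore; leave it. Origin on its underside.
- flat_offcut: Bystander: flat steel offcut 90 x 40 x 10 mm; leave it. Origin on its underside.
- tin: Bystander: open metal tin, 72 mm diameter, 90 mm tall; leave it. Origin on its underside.
- angle_piece: Bystander: piece of angle iron 80 x 40 mm, 40 mm high; leave it. Origin on its underside.

How it is judged:
By the outcome, as a careful person would: the job done as asked, in the order asked, and still so for the second after the job is handed in, while the arm keeps its last pose, push and grip.
It also fails if it takes over 72 s, if anything falls off the work surface, if the arm or the gripper's body presses on something with over 40 N, if the wrist force passes 120 N, or if a joint passes its speed limit or range.

## Working session

There is one attempt and no reset: what is moved stays moved. The work goes in short steps, Python scripts to look and compute and a tool call to move; the robot and the scene stay as the last step left them, time stands still between calls to the robot, and variables do not carry over. Pictures are saved under pics/ and viewed, and the job is handed in when it is done.

Besides the shell and the picture viewer there is one more tool, called after "Call:" in YAML: its name, and indented under it one key for each argument. apply_moves: Moves the arm, as the interface text tells. Its arguments: {"type":"object","properties":{"plan":{"type":"array","items":{"type":"object","properties":{"tx":{"type":"number"},"ty":{"type":"number"},"tz":{"type":"number"},"rx":{"type":"number"},"ry":{"type":"number"},"rz":{"type":"number"},"jaw":{"type":"number"}}}},"grip_force":{"type":"number"}},"required":["plan"]}

```bash
ls; mkdir -p pics; python3 - <<'E'
from rig import env
import cv2,numpy as np,pickle
print(env.observe(), env.grip_depth)
for n in ("side","top","wrist"):
    d=env.get_image(n); cv2.imwrite(f"pics/{n}0.png",d["image"][...,::-1]); pickle.dump(d,open(f"{n}0.pkl","wb"))
    print(n,d["intrinsics"],d["world_from_camera"].round(4), [k for k in d])
E
```

```text
pics
{'time_s': 0.0, 'q': array([-8.25223295e+01,  2.18421339e+01,  7.43857780e+01, -1.09524811e-03,
        8.38576565e+01, -1.23376912e+01]), 'qvel': array([ 0.07932833,  0.01010628,  0.03656265,  0.07496605,  0.02906625,
       -0.07981093]), 'joint_efforts': array([ 1.44130863e-03, -4.48469567e+01, -2.31274241e+01, -6.04014895e-05,
        4.76637797e-03,  7.38504617e-07]), 'position': array([ 0.18638091, -0.517142  ,  0.23069503]), 'tool_rot': array([[ 9.40789249e-01,  3.38991952e-01, -2.13201509e-04],
       [ 3.38991886e-01, -9.40788136e-01,  1.47827516e-03],
       [ 3.00545933e-04, -1.46301896e-03, -9.99998885e-01]]), 'ft_force': array([-0.42769353,  0.33321165, -0.48240297]), 'wrist_torque': array([-0.01748767,  0.01742031, -0.01304942]), 'grip_width': 0.08543751147604704} -0.0187
side [[468.19383011   0.         275.34251907]
 [  0.         468.19383011 207.82209142]
 [  0.           0.           1.        ]] [[-0.9724  0.1606 -0.1693  0.2784]
 [-0.2333 -0.6793  0.6958  0.9873]
 [-0.0032  0.7161  0.698   1.1453]
 [ 0.      0.      0.      1.    ]] ['image', 'intrinsics', 'world_from_camera']
top [[436.40785107   0.         279.0440498 ]
 [  0.         436.40785107 208.45939371]
 [  0.           0.           1.        ]] [[ 0.0047  0.9928 -0.1194  0.3457]
 [-1.      0.0037 -0.0089 -0.0126]
 [-0.0084  0.1194  0.9928  1.386 ]
 [ 0.      0.      0.      1.    ]] ['image', 'intrinsics', 'world_from_camera']
wrist [[352.86422426   0.         276.08629268]
 [  0.         352.86422426 206.77598602]
 [  0.           0.           1.        ]] [[ 3.394e-01  8.956e-01  2.876e-01  2.591e-01]
 [-9.406e-01  3.233e-01  1.033e-01 -4.912e-01]
 [-5.000e-04 -3.056e-01  9.521e-01  3.741e-01]
 [ 0.000e+00  0.000e+00  0.000e+00  1.000e+00]] ['image', 'intrinsics', 'world_from_camera']
```

View pics/side0.png

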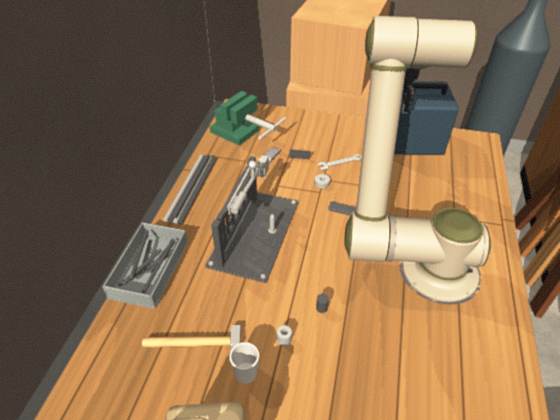

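View pics/top0.png

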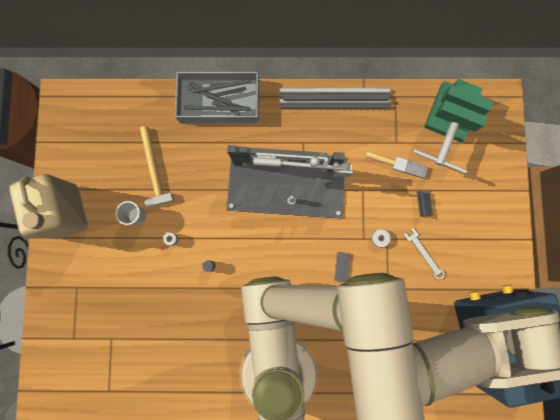

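View pics/wrist0.png

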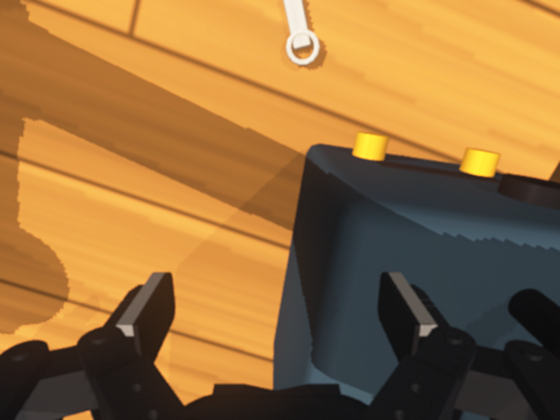

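Top view: sleeve near (170,239), ring near (381,238), post tip near (291,200), frame plate spanning (228–346, 150–217). I'll enlarge these areas to measure them.

```bash
cat > h.py <<'E'
import numpy as np,pickle,cv2
def load(n): return pickle.load(open(n+".pkl","rb"))
def ray(d,u,v):
    K=d["intrinsics"];T=d["world_from_camera"]
    r=np.array([(u-K[0,2])/K[0,0],-(v-K[1,2])/K[1,1],-1]);r=T[:3,:3]@r
    return T[:3,3],r/np.linalg.norm(r)
def atz(d,u,v,z):
    o,r=ray(d,u,v);return o+r*(z-o[2])/r[2]
def proj(d,p):
    K=d["intrinsics"];T=d["world_from_camera"];c=T[:3,:3].T@(np.asarray(p,float)-T[:3,3])
    return np.array([K[0,2]+K[0,0]*c[0]/-c[2],K[1,2]+K[1,1]*-c[1]/-c[2]])
def tri(*obs):
    A=np.zeros((3,3));b=np.zeros(3)
    for d,u,v in obs:
        o,r=ray(d,u,v);M=np.eye(3)-np.outer(r,r);A+=M;b+=M@o
    return np.linalg.solve(A,b)
def crop(d,u,v,w,h,s,fn):
    im=d["image"][int(v-h/2):int(v+h/2),int(u-w/2):int(u+w/2),::-1]
    cv2.imwrite(fn,cv2.resize(im,None,fx=s,fy=s,interpolation=cv2.INTER_NEAREST))
def snap(n,fn):
    from rig import env
    d=env.get_image(n);pickle.dump(d,open(fn+".pkl","wb"));cv2.imwrite(f"pics/{fn}.png",d["image"][...,::-1]);return d
E
python3 - <<'E'
from h import *
t=load("top0");s=load("side0")
crop(t,290,182,150,100,5,"pics/t_frame.png")
crop(s,260,210,140,120,5,"pics/s_frame.png")
a=[]
for d,u,v in((t,170,239),(t,381,238),(s,285,333),(s,322,180)):
    im=d["image"][v-22:v+23,u-22:u+23,::-1]; a.append(cv2.resize(im,None,fx=8,fy=8,interpolation=cv2.INTER_NEAREST))
a=np.vstack([np.hstack(a[:2]),np.hstack(a[2:])]);cv2.imwrite("pics/rings.png",cv2.resize(a,(600,600)))
for z in(.04,):print(atz(t,170,239,z),atz(s,285,331,z))
print(atz(t,381,238,.024),atz(s,322,180,.024),tri((t,291,199),(s,273,214)))
E
```

```text
[0.41130892 0.33570191 0.04      ] [0.41177783 0.33650817 0.04      ]
[ 0.41804338 -0.31809497  0.024     ] [ 0.41848543 -0.3113064   0.024     ] [ 0.53278549 -0.03642617  0.08907289]
```

View pics/t_frame.png

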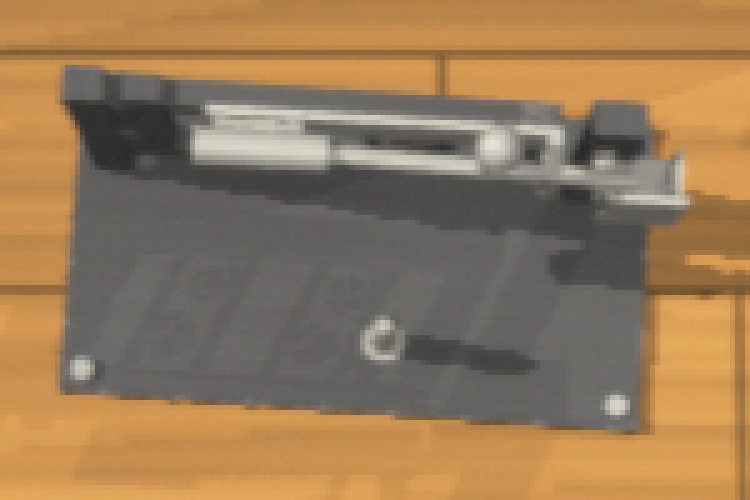

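View pics/s_frame.png

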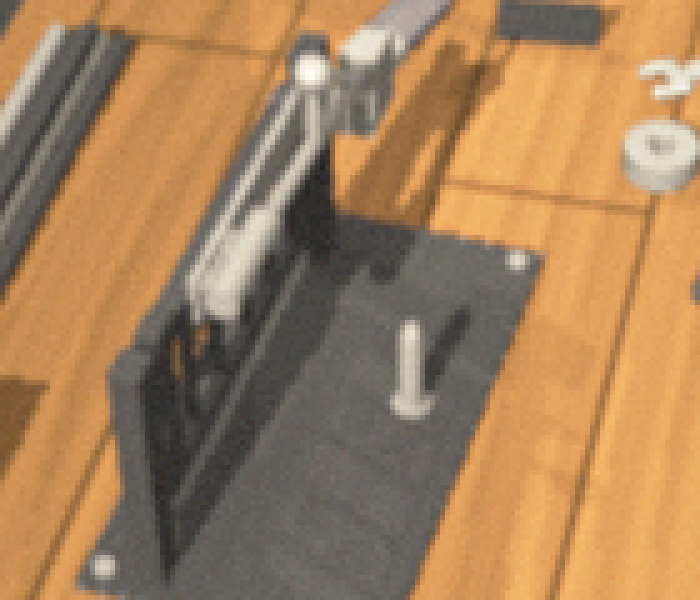

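View pics/rings.png

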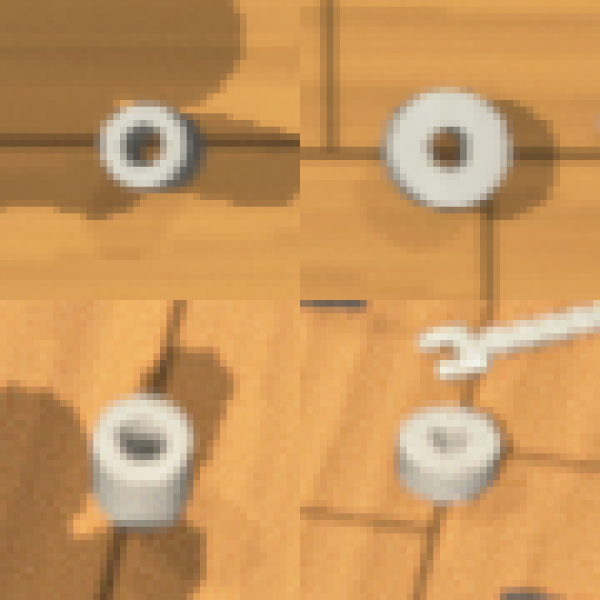

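```bash
python3 - <<'E'
from h import *
t=load("top0");s=load("side0");np.set_printoptions(precision=4,suppress=True)
print("sleeve",tri((t,169.3,238.6),(s,283.8,331)),"ring",tri((t,380.9,237.7),(s,321.7,178.2)))
print(atz(t,169.3,238.6,.04),atz(s,283.8,331,.04),atz(t,380.9,237.7,.024),atz(s,321.7,178.2,.024))
tip=tri((t,291.1,196.7),(s,271.3,214.5));print("tip",tip,atz(t,291.1,196.7,.08),atz(s,271.3,214.5,.08))
nl=atz(t,226.6,210,.008);nr=atz(t,344.2,218,.008);print(nl,nr,np.linalg.norm(nl-nr))
ey=(nl-nr)[:2];ey/=np.linalg.norm(ey);ex=np.array([ey[1],-ey[0]])
O=(nl+nr)[:2]/2+.075*ex;print("O",O,"ex",ex,"ey",ey,np.degrees(np.arctan2(ex[1],ex[0])))
p=(atz(t,291.1,196.7,.08)+atz(s,271.3,214.5,.08))[:2]/2-O
print("post in frame",p@ex,p@ey)
kn=tri((t,215+497/5-.5,132+145/5-.5),(s,190+312/5-.5,150+72/5-.5));k=kn[:2]-O;print("knob",kn,k@ex,k@ey)
for x,y,z in((-75,185,8),(-75,-185,8),(125,185,0),(80,140,184),(80,-110,184),(34,-138,185),(34,-184,185)):
    P=np.r_[O+x/1e3*ex+y/1e3*ey,z/1e3];print((x,y,z),P,"cropT",(proj(t,P)-[215,132])*5,"cropS",(proj(s,P)-[190,150])*5)
E
```

```text
sleeve [0.4136 0.3378 0.041 ] ring [ 0.4198 -0.3169  0.0275]
[0.4125 0.3379 0.04  ] [0.4149 0.3372 0.04  ] [ 0.419  -0.3178  0.024 ] [ 0.4212 -0.321   0.024 ]
tip [ 0.5394 -0.0369  0.0851] [ 0.5387 -0.0371  0.08  ] [ 0.5422 -0.0418  0.08  ]
[0.5058 0.1667 0.008 ] [ 0.4817 -0.2068  0.008 ] 0.37423032508771226
O [ 0.5686 -0.0249] ex [ 0.9979 -0.0644] ey [0.0644 0.9979] -3.6940278995146802
post in frame -0.02715271725988852 -0.0163757108627682
knob [ 0.6154 -0.0956  0.2321] 0.05130286816773965 -0.06751464746245316
(-75, 185, 8) [0.5057 0.1646 0.008 ] cropT [ 61.3086 390.2251] cropS [384.4451 654.1939]
(-75, -185, 8) [ 0.4818 -0.2047  0.008 ] cropT [642.6618 429.7729] cropS [545.2959 249.7108]
(125, 185, 0) [0.7053 0.1517 0.    ] cropT [88.4293 87.1859] cropS [ 78.0818 585.5278]
(80, 140, 184) [0.6575 0.1097 0.184 ] cropT [124.1883  87.4004] cropS [147.172  343.6959]
(80, -110, 184) [ 0.6413 -0.1398  0.184 ] cropT [566.844 116.477] cropS [292.6875  79.9722]
(34, -138, 185) [ 0.5936 -0.1648  0.185 ] cropT [612.4706 199.5997] cropS [373.5839  65.7751]
(34, -184, 185) [ 0.5907 -0.2107  0.185 ] cropT [694.7365 205.0535] cropS [395.0975  24.1109]
```

Call:
apply_moves:
  plan:
    - {"tx": 20,"ty": 20,"tz": 40,"rz": 0.14,"jaw": 1}
    - {"tx": 50,"ty": 50,"tz": 40,"rz": 0.28,"jaw": 1}
    - {"tx": 80,"ty": 80,"tz": 40,"rz": 0.42,"jaw": 1}
    - {"tx": 110,"ty": 110,"tz": 40,"rz": 0.56,"jaw": 1}
    - {"tx": 140,"ty": 140,"tz": 40,"rz": 0.7,"jaw": 1}
    - {"tx": 170,"ty": 170,"tz": 40,"rz": 0.84,"jaw": 1}
    - {"tx": 200,"ty": 190,"tz": 40,"rz": 0.98,"jaw": 1}
    - {"tx": 234,"ty": 199,"tz": 30,"rz": 1.12,"jaw": 1}
    - {"tx": 234,"ty": 199,"tz": 20,"rz": 1.26,"jaw": 1}
    - {"tx": 234,"ty": 199,"tz": 0,"rz": 1.4,"jaw": 1}
    - {"tx": 234,"ty": 199,"tz": 0,"rz": 1.54,"jaw": 1}
    - {"tx": 234,"ty": 199,"tz": 0,"rz": 1.68,"jaw": 1}
  grip_force: 60

```text
validation failed for argument at $.pl...
```

Call:
apply_moves:
  plan:
    - {"rz": 0.14}
    - {"rz": 0.28}
    - {"rz": 0.42}
    - {"rz": 0.56}
    - {"rz": 0.7}
    - {"rz": 0.84}
    - {"rz": 0.98}
    - {"rz": 1.05}
    - {"rz": 1.05}

```text
validation failed for argument at $.pl...
```

```bash
python3 - <<'E'
from h import *
d=snap("wrist","w1")
print(proj(d,[.419,-.318,.024]))
from rig import env
o=env.observe();print(o["time_s"],o["position"],o["tool_rot"].round(4),o["q"].round(1),o["ft_force"])
E
```

```text
[ 133.94629463 -194.22279091]
0.2 [ 0.18638527 -0.5172526   0.23095351] [[ 9.408e-01  3.390e-01 -2.000e-04]
 [ 3.390e-01 -9.408e-01  9.000e-04]
 [ 2.000e-04 -9.000e-04 -1.000e+00]] [-82.5  21.8  74.4  -0.   83.9 -12.3] [-0.9908253  -0.30601951 -0.58235187]
```

View pics/w1.png

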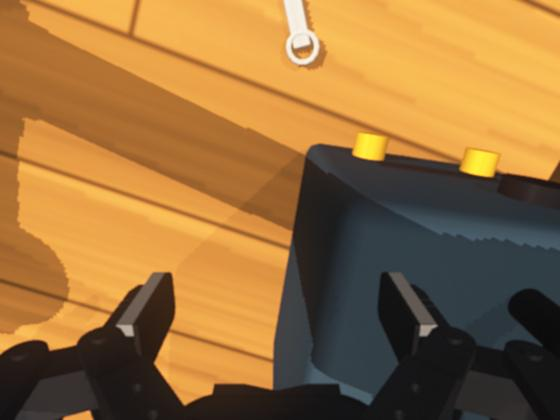

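The picture shows no motion: the move was refused by validation. I'll try full rows.

Call:
apply_moves:
  plan:
    - {"tx": 20,"ty": 20,"tz": 40,"rx": 0,"ry": 0,"rz": 0.14,"jaw": 1}
    - {"tx": 50,"ty": 50,"tz": 40,"rx": 0,"ry": 0,"rz": 0.28,"jaw": 1}
    - {"tx": 80,"ty": 80,"tz": 40,"rx": 0,"ry": 0,"rz": 0.42,"jaw": 1}
    - {"tx": 110,"ty": 110,"tz": 40,"rx": 0,"ry": 0,"rz": 0.56,"jaw": 1}
    - {"tx": 140,"ty": 140,"tz": 40,"rx": 0,"ry": 0,"rz": 0.7,"jaw": 1}
    - {"tx": 170,"ty": 170,"tz": 40,"rx": 0,"ry": 0,"rz": 0.84,"jaw": 1}
    - {"tx": 200,"ty": 190,"tz": 40,"rx": 0,"ry": 0,"rz": 0.98,"jaw": 1}
    - {"tx": 234,"ty": 199,"tz": 30,"rx": 0,"ry": 0,"rz": 1.12,"jaw": 1}
    - {"tx": 234,"ty": 199,"tz": 20,"rx": 0,"ry": 0,"rz": 1.26,"jaw": 1}
    - {"tx": 234,"ty": 199,"tz": 0,"rx": 0,"ry": 0,"rz": 1.4,"jaw": 1}
    - {"tx": 234,"ty": 199,"tz": 0,"rx": 0,"ry": 0,"rz": 1.54,"jaw": 1}
    - {"tx": 234,"ty": 199,"tz": 0,"rx": 0,"ry": 0,"rz": 1.68,"jaw": 1}
  grip_force: 60

```text
time_s: 1.4
position: [0.4203, -0.318, 0.2302]
tool_rot: [[-0.445, 0.896, -0.002], [0.896, 0.445, 0.001], [0.002, -0.001, -1.0]]
ft_force: [0.3, -0.1, 0.4]
grip_width: 0.0854
```

Call:
apply_moves:
  plan:
    - {"tx": 0,"ty": 0,"tz": 0,"rx": 0,"ry": 0,"rz": 0.14,"jaw": 1}
    - {"tx": 0,"ty": 0,"tz": 0,"rx": 0,"ry": 0,"rz": 0.28,"jaw": 1}
    - {"tx": 0,"ty": 0,"tz": 0,"rx": 0,"ry": 0,"rz": 0.42,"jaw": 1}
    - {"tx": 0,"ty": 0,"tz": 0,"rx": 0,"ry": 0,"rz": 0.56,"jaw": 1}
    - {"tx": 0,"ty": 0,"tz": 0,"rx": 0,"ry": 0,"rz": 0.7,"jaw": 1}
    - {"tx": 0,"ty": 0,"tz": 0,"rx": 0,"ry": 0,"rz": 0.84,"jaw": 1}
    - {"tx": 0,"ty": 0,"tz": 0,"rx": 0,"ry": 0,"rz": 0.97,"jaw": 1}
    - {"tx": 0,"ty": 0,"tz": 0,"rx": 0,"ry": 0,"rz": 0.97,"jaw": 1}

```text
time_s: 2.2
position: [0.4203, -0.3179, 0.23]
tool_rot: [[-0.99, 0.138, -0.002], [0.138, 0.99, -0.001], [0.002, -0.001, -1.0]]
ft_force: [-0.4, 0.3, -0.0]
grip_width: 0.0855
```

```bash
python3 - <<'E'
from h import *
d=snap("wrist","w1")
print(proj(d,[.419,-.318,.024]))
from rig import env
o=env.observe();print(o["time_s"],o["position"],o["tool_rot"].round(4),o["q"].round(1),o["ft_force"])
E
```

```text
[276.70623622 174.73819112]
2.25 [ 0.42026167 -0.31790623  0.2300812 ] [[-9.899e-01  1.421e-01 -2.200e-03]
 [ 1.421e-01  9.899e-01 -7.000e-04]
 [ 2.100e-03 -1.000e-03 -1.000e+00]] [-4.990e+01  1.960e+01  7.800e+01 -1.000e-01  8.240e+01 -1.317e+02] [ 0.41548974 -0.75641859  0.07192038]
```

View pics/w1.png

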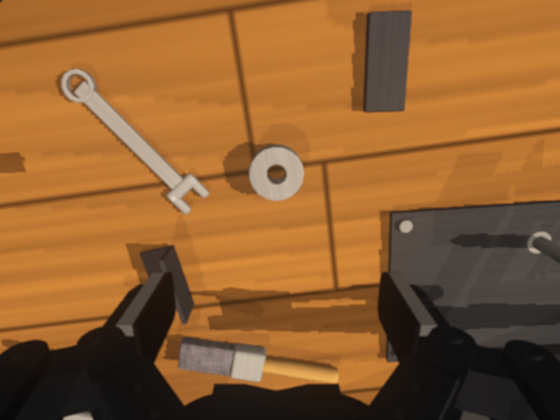

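Wrist view: ring top centre at about (276,173), with the spanner and angle piece well clear. Next I'll look above the post.

Call:
apply_moves:
  plan:
    - {"tx": 10,"ty": 45,"tz": 20,"rx": 0,"ry": 0,"rz": 0,"jaw": 1}
    - {"tx": 25,"ty": 90,"tz": 40,"rx": 0,"ry": 0,"rz": -0.03,"jaw": 1}
    - {"tx": 40,"ty": 135,"tz": 60,"rx": 0,"ry": 0,"rz": -0.06,"jaw": 1}
    - {"tx": 55,"ty": 180,"tz": 70,"rx": 0,"ry": 0,"rz": 0.08,"jaw": 1}
    - {"tx": 70,"ty": 225,"tz": 70,"rx": 0,"ry": 0,"rz": 0.08,"jaw": 1}
    - {"tx": 80,"ty": 270,"tz": 70,"rx": 0,"ry": 0,"rz": 0.08,"jaw": 1}
    - {"tx": 80,"ty": 282,"tz": 70,"rx": 0,"ry": 0,"rz": 0.08,"jaw": 1}
    - {"tx": 80,"ty": 282,"tz": 70,"rx": 0,"ry": 0,"rz": 0.08,"jaw": 1}

```text
time_s: 3.05
position: [0.5002, -0.0345, 0.3001]
tool_rot: [[-0.998, 0.062, -0.002], [0.062, 0.998, -0.001], [0.002, -0.001, -1.0]]
ft_force: [-0.1, -1.2, -0.1]
grip_width: 0.0855
```

```bash
python3 - <<'E'
from h import *
d=snap("wrist","w2")
from rig import env
o=env.observe();print(o["time_s"],o["position"],o["tool_rot"].round(4),o["q"].round(1),o["ft_force"])
print(proj(d,[.5394,-.038,.08]),proj(d,[.6155,-.0956,.227]))
w=load("w1");g=cv2.cvtColor(w["image"],cv2.COLOR_RGB2GRAY)
c=w["image"][130:220,230:325,::-1];cv2.imwrite("pics/w1c.png",cv2.resize(c,None,fx=6,fy=6,interpolation=cv2.INTER_NEAREST))
E
```

```text
3.1 [ 0.50016136 -0.03586214  0.30003037] [[-0.998   0.0633 -0.0023]
 [ 0.0633  0.998  -0.0013]
 [ 0.0022 -0.0014 -1.    ]] [-1.76e+01  1.45e+01  7.38e+01 -1.00e-01  9.18e+01 -1.04e+02] [ 0.19586589 -0.40643785  0.48635869]
[275.89843977 208.64343124] [205.73982595 368.92235233]
```

View pics/w2.png

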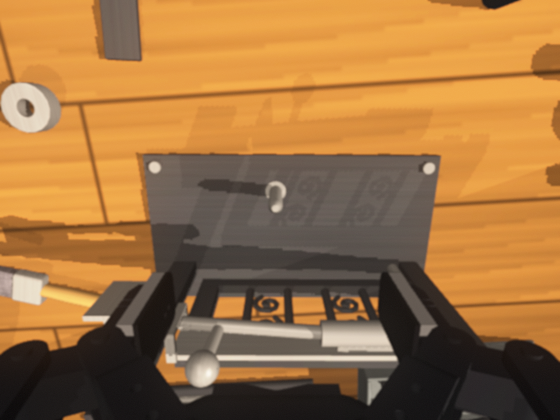

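View pics/w1c.png

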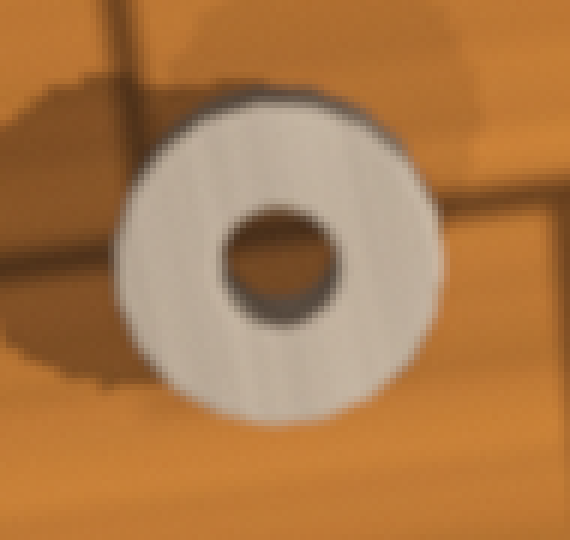

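Wrist view over the plate: post tip near (277,208), knob near (202,368).

```bash
python3 - <<'E'
from h import *
d=load("w2")
a=d["image"][170:220,245:310,::-1];b=d["image"][310:400,160:255,::-1]
a=cv2.resize(a,(520,400),interpolation=cv2.INTER_NEAREST);b=cv2.resize(b,None,fx=6,fy=6,interpolation=cv2.INTER_NEAREST)
cv2.imwrite("pics/w2a.png",a);cv2.imwrite("pics/w2b.png",b)
E
```

```text
(no output)
```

View pics/w2a.png

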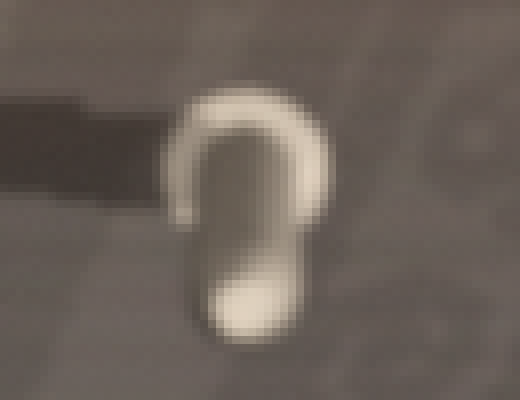

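View pics/w2b.png

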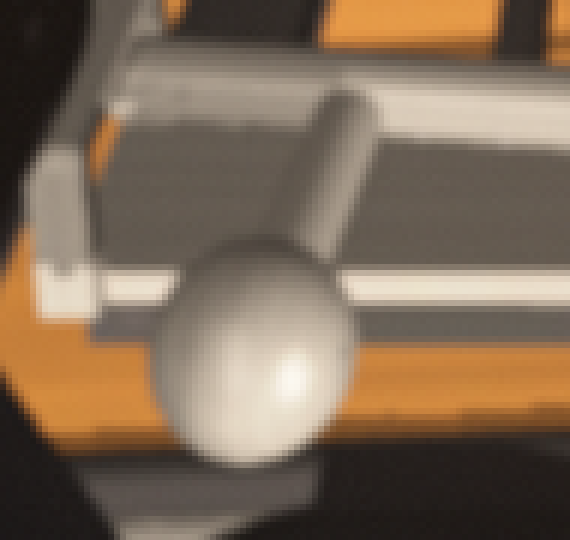

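```bash
python3 - <<'E'
from h import *
np.set_printoptions(precision=4,suppress=True)
t=load("top0");s=load("side0");w=load("w2");w1=load("w1")
print("tip w",atz(w,275.4,208,.08),"foot w",atz(w,275.7,190.4,.008),"tri",tri((w,275.4,208),(t,291.1,196.7),(s,271.3,214.5)))
print("ring w",atz(w1,276.2,173.4,.024))
k=(160+253/6-.5,310+352/6-.5)
print("knob",k,atz(w,*k,.227),tri((w,*k),(t,313.9,160.5),(s,251.9,163.9)))
E
```

```text
tip w [ 0.5386 -0.0385  0.08  ] foot w [ 0.5384 -0.0383  0.008 ] tri [ 0.539  -0.0378  0.0836]
ring w [ 0.4176 -0.3183  0.024 ]
knob (201.66666666666666, 368.1666666666667) [ 0.6146 -0.0986  0.227 ] [ 0.6154 -0.0974  0.229 ]
```

Call:
apply_moves:
  plan:
    - {"tx": -10,"ty": 45,"tz": 0,"rx": 0,"ry": 0,"rz": 0,"jaw": 1}
    - {"tx": -20,"ty": 90,"tz": 0,"rx": 0,"ry": 0,"rz": 0,"jaw": 1}
    - {"tx": -35,"ty": 135,"tz": 0,"rx": 0,"ry": 0,"rz": 0,"jaw": 1}
    - {"tx": -45,"ty": 180,"tz": 0,"rx": 0,"ry": 0,"rz": 0,"jaw": 1}
    - {"tx": -55,"ty": 225,"tz": -10,"rx": 0,"ry": 0,"rz": 0,"jaw": 1}
    - {"tx": -65,"ty": 270,"tz": -30,"rx": 0,"ry": 0,"rz": 0,"jaw": 1}
    - {"tx": -75,"ty": 310,"tz": -60,"rx": 0,"ry": 0,"rz": 0,"jaw": 1}
    - {"tx": -84,"ty": 340,"tz": -90,"rx": 0,"ry": 0,"rz": 0,"jaw": 1}
    - {"tx": -87,"ty": 373,"tz": -120,"rx": 0,"ry": 0,"rz": 0,"jaw": 1}
    - {"tx": -87,"ty": 373,"tz": -150,"rx": 0,"ry": 0,"rz": 0,"jaw": 1}
    - {"tx": -87,"ty": 373,"tz": -150,"rx": 0,"ry": 0,"rz": 0,"jaw": 1}

```text
time_s: 4.2
position: [0.4124, 0.3355, 0.1466]
tool_rot: [[-0.998, 0.065, -0.009], [0.065, 0.998, -0.005], [0.009, -0.006, -1.0]]
ft_force: [-1.5, -0.8, -0.0]
grip_width: 0.0857
```

```bash
python3 - <<'E'
from h import *
d=snap("wrist","w3")
from rig import env
o=env.observe();print(o["time_s"],o["position"],o["tool_rot"].round(4),o["q"].round(1),o["ft_force"])
print(proj(d,[.4135,.3375,.04]))
E
```

```text
4.25 [0.41353027 0.33572034 0.14910814] [[-0.9978  0.0658 -0.0053]
 [ 0.0658  0.9978 -0.0031]
 [ 0.0051 -0.0035 -1.    ]] [ 26.3  24.6  84.5  -0.   71.3 -59.9] [1.74403202 0.12695952 1.41594563]
[280.46286422 207.92348078]
```

View pics/w3.png

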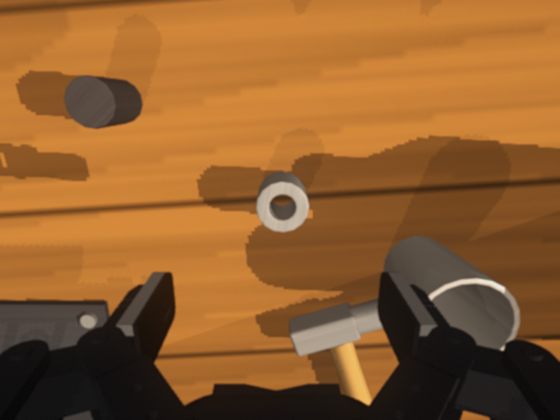

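```bash
python3 - <<'E'
from h import *
np.set_printoptions(precision=4,suppress=True)
d=load("w3");t=load("top0");s=load("side0")
c=d["image"][165:240,240:325,::-1];cv2.imwrite("pics/w3c.png",cv2.resize(c,None,fx=7,fy=7,interpolation=cv2.INTER_NEAREST))
print("tin",atz(d,473,313,.09),atz(t,129,213,.09)," hammer",atz(d,318,330,.03))
E
```

```text
tin [0.4777 0.4597 0.09  ] [0.4861 0.4486 0.09  ]  hammer [0.5298 0.3631 0.03  ]
```

View pics/w3c.png

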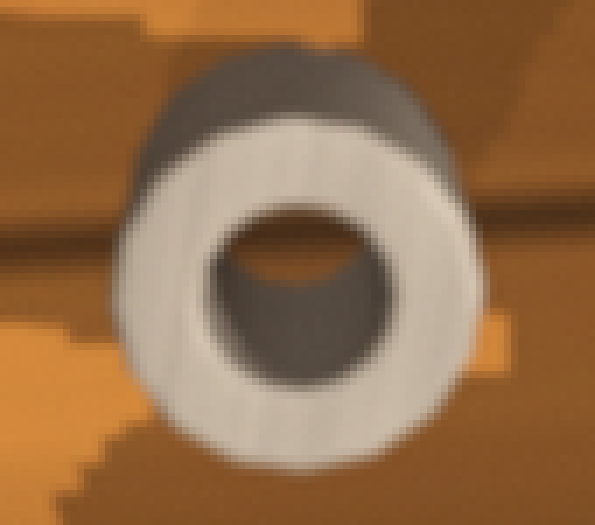

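```bash
python3 - <<'E'
from h import *
np.set_printoptions(precision=4,suppress=True)
from rig import env
d=load("w3");p=atz(d,282.5,206.5,.04);print(p)
d=snap("wrist","w4");o=env.observe();print(o["position"],o["tool_rot"])
g=cv2.cvtColor(d["image"],cv2.COLOR_RGB2HSV);m=((g[...,1]<60)&(g[...,2]>120)).astype(np.uint8)
n,l,st,c=cv2.connectedComponentsWithStats(m[165:240,240:325]);print(st,c+[240,165])
E
```

```text
[0.4125 0.3391 0.04  ]
[0.4143 0.336  0.1507] [[-0.9978  0.066  -0.0022]
 [ 0.066   0.9978 -0.0015]
 [ 0.0021 -0.0017 -1.    ]]
[[   0    0   85   75 4877]
 [  16   13   52   50 1498]] [[282.1216 201.9229]
 [281.6041 202.251 ]]
```

```bash
python3 - <<'E'
from h import *
print(atz(load("w4"),281.6,202.4,.04), load("w4")["world_from_camera"][:3,3])
E
```

```text
[0.41156242 0.33899766 0.04      ] [0.33455511 0.34087535 0.29276001]
```

Call:
apply_moves:
  plan:
    - {"tx": -2.5,"ty": 3,"tz": -30,"rx": 0,"ry": 0,"rz": 0,"jaw": 1}
    - {"tx": -2.5,"ty": 3,"tz": -60,"rx": 0,"ry": 0,"rz": 0,"jaw": 1}
    - {"tx": -2.5,"ty": 3,"tz": -90,"rx": 0,"ry": 0,"rz": 0,"jaw": 1}
    - {"tx": -2.5,"ty": 3,"tz": -115,"rx": 0,"ry": 0,"rz": 0,"jaw": 1}
    - {"tx": -2.5,"ty": 3,"tz": -130,"rx": 0,"ry": 0,"rz": 0,"jaw": 1}
    - {"tx": -2.5,"ty": 3,"tz": -140,"rx": 0,"ry": 0,"rz": 0,"jaw": 1}
    - {"tx": -2.5,"ty": 3,"tz": -140,"rx": 0,"ry": 0,"rz": 0,"jaw": 1}
    - {"tx": -2.5,"ty": 3,"tz": -140,"rx": 0,"ry": 0,"rz": 0,"jaw": 1}

```text
time_s: 5.1
position: [0.4128, 0.339, 0.0119]
tool_rot: [[-0.998, 0.067, -0.0], [0.067, 0.998, -0.001], [0.0, -0.001, -1.0]]
ft_force: [-0.2, -0.9, 0.1]
grip_width: 0.0856
```

Call:
apply_moves:
  plan:
    - {"tx": 0,"ty": 0,"tz": 0,"rx": 0,"ry": 0,"rz": 0,"jaw": 0}
    - {"tx": 0,"ty": 0,"tz": 0,"rx": 0,"ry": 0,"rz": 0,"jaw": -1}
    - {"tx": 0,"ty": 0,"tz": 0,"rx": 0,"ry": 0,"rz": 0,"jaw": -1}
    - {"tx": 0,"ty": 0,"tz": 0,"rx": 0,"ry": 0,"rz": 0,"jaw": -1}
    - {"tx": 0,"ty": 0,"tz": 0,"rx": 0,"ry": 0,"rz": 0,"jaw": -1}
    - {"tx": 0,"ty": 0,"tz": 0,"rx": 0,"ry": 0,"rz": 0,"jaw": -1}
    - {"tx": 0,"ty": 0,"tz": 0,"rx": 0,"ry": 0,"rz": 0,"jaw": -1}
    - {"tx": 0,"ty": 0,"tz": 0,"rx": 0,"ry": 0,"rz": 0,"jaw": -1}
  grip_force: 60

```text
time_s: 5.9
position: [0.4131, 0.3392, 0.0128]
tool_rot: [[-0.998, 0.067, 0.001], [0.067, 0.998, 0.0], [-0.001, 0.0, -1.0]]
ft_force: [-0.7, -1.0, 7.4]
grip_width: 0.0388
```

```bash
python3 - <<'E'
from h import *
d=snap("wrist","w5")
from rig import env
o=env.observe();print(o["time_s"],o["position"],o["tool_rot"].round(4),o["ft_force"],o["grip_width"])
E
```

```text
5.95 [0.41310758 0.33923071 0.01284316] [[-9.978e-01  6.660e-02  1.000e-03]
 [ 6.660e-02  9.978e-01  1.000e-04]
 [-1.000e-03  1.000e-04 -1.000e+00]] [-0.84304565  0.3441014   6.9469919 ] 0.03784475714815077
```

View pics/w5.png

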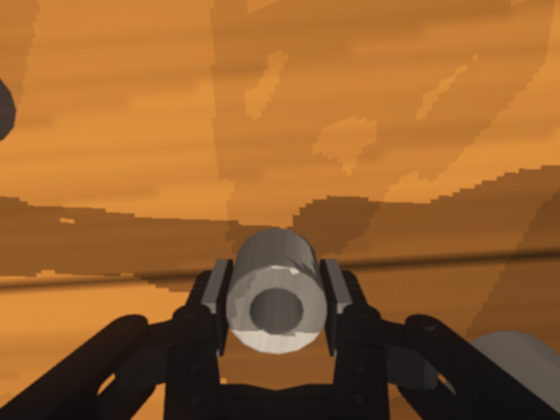

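Call:
apply_moves:
  plan:
    - {"tx": 0,"ty": 0,"tz": 15,"rx": 0,"ry": 0,"rz": 0,"jaw": -1}
    - {"tx": 0,"ty": 0,"tz": 40,"rx": 0,"ry": 0,"rz": 0,"jaw": -1}
    - {"tx": 0,"ty": 0,"tz": 80,"rx": 0,"ry": 0,"rz": 0,"jaw": -1}
    - {"tx": 0,"ty": 0,"tz": 120,"rx": 0,"ry": 0,"rz": 0,"jaw": -1}
    - {"tx": 10,"ty": -40,"tz": 150,"rx": 0,"ry": 0,"rz": 0,"jaw": -1}
    - {"tx": 20,"ty": -80,"tz": 157,"rx": 0,"ry": 0,"rz": 0,"jaw": -1}
    - {"tx": 30,"ty": -120,"tz": 157,"rx": 0,"ry": 0,"rz": 0,"jaw": -1}
    - {"tx": 40,"ty": -160,"tz": 157,"rx": 0,"ry": 0,"rz": 0,"jaw": -1}
    - {"tx": 55,"ty": -200,"tz": 157,"rx": 0,"ry": 0,"rz": 0,"jaw": -1}
    - {"tx": 70,"ty": -240,"tz": 157,"rx": 0,"ry": 0,"rz": 0,"jaw": -1}
    - {"tx": 85,"ty": -280,"tz": 157,"rx": 0,"ry": 0,"rz": 0,"jaw": -1}
    - {"tx": 85,"ty": -280,"tz": 157,"rx": 0,"ry": 0,"rz": 0,"jaw": -1}

```text
time_s: 7.15
position: [0.4995, 0.0551, 0.1695]
tool_rot: [[-0.997, 0.071, 0.001], [0.071, 0.997, -0.001], [-0.001, -0.001, -1.0]]
ft_force: [0.1, 1.0, -4.0]
grip_width: 0.0382
```

Call:
apply_moves:
  plan:
    - {"tx": 15,"ty": -40,"tz": 0,"rx": 0,"ry": 0,"rz": 0,"jaw": -1}
    - {"tx": 30,"ty": -70,"tz": 0,"rx": 0,"ry": 0,"rz": 0,"jaw": -1}
    - {"tx": 41,"ty": -97,"tz": 0,"rx": 0,"ry": 0,"rz": 0,"jaw": -1}
    - {"tx": 41,"ty": -97,"tz": 0,"rx": 0,"ry": 0,"rz": 0,"jaw": -1}
    - {"tx": 41,"ty": -97,"tz": 0,"rx": 0,"ry": 0,"rz": 0,"jaw": -1}

```text
time_s: 7.65
position: [0.54, -0.0416, 0.169]
tool_rot: [[-0.997, 0.072, -0.0], [0.072, 0.997, -0.0], [0.0, -0.0, -1.0]]
ft_force: [0.7, 0.6, -2.9]
grip_width: 0.0384
```

```bash
python3 - <<'E'
from h import *
np.set_printoptions(precision=4,suppress=True)
d=snap("wrist","w6");s=snap("side","s6")
from rig import env
o=env.observe();print(o["time_s"],o["position"],o["tool_rot"].round(4),o["ft_force"],o["grip_width"])
print(proj(d,[.5386,-.0385,.08]))
E
```

```text
7.75 [ 0.5399 -0.0408  0.1693] [[-0.9975  0.0705  0.0002]
 [ 0.0705  0.9975 -0.0006]
 [-0.0003 -0.0005 -1.    ]] [ 0.5461  0.5056 -2.8054] 0.03764851556906066
[281.2793 210.9908]
```

View pics/w6.png

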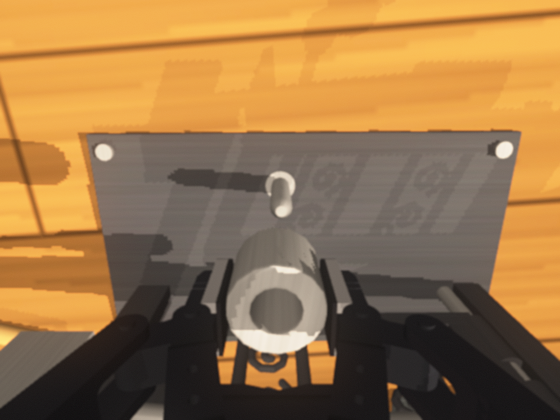

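View pics/s6.png

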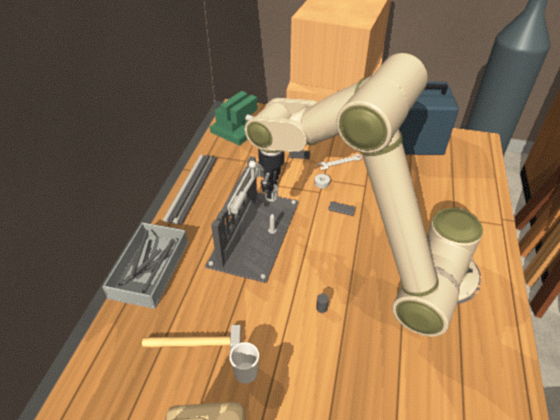

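```bash
python3 - <<'E'
from h import *
d=load("w6")
c=d["image"][160:360,215:340,::-1];cv2.imwrite("pics/w6c.png",cv2.resize(c[60:],None,fx=6,fy=4.2,interpolation=cv2.INTER_NEAREST))
c=d["image"][160:230,250:310,::-1];cv2.imwrite("pics/w6d.png",cv2.resize(c,None,fx=8,fy=8,interpolation=cv2.INTER_NEAREST))
E
```

```text
(no output)
```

View pics/w6c.png

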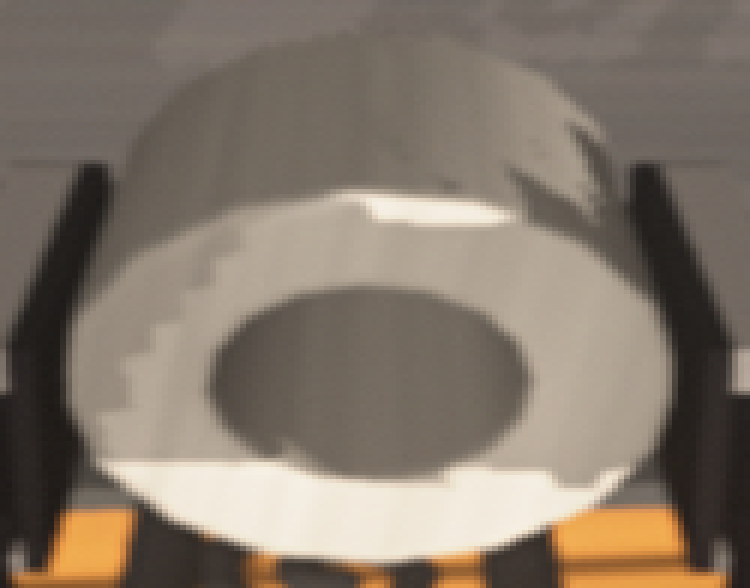

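View pics/w6d.png

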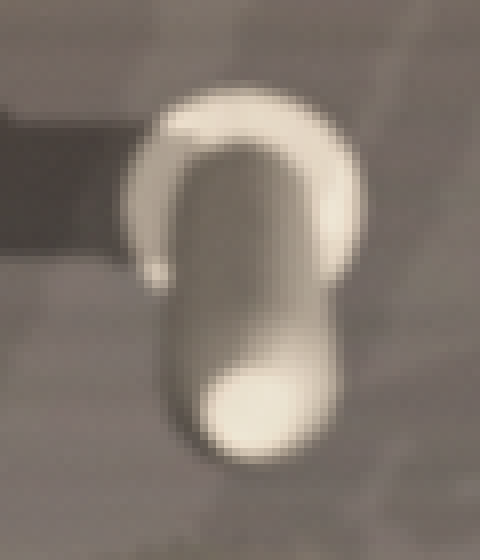

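```bash
python3 - <<'E'
from h import *
from scipy.optimize import least_squares
d=load("w6");a=np.linspace(0,2*np.pi,90)
def bb(c,r):
    P=np.array([proj(d,[c[0]+r*np.cos(t),c[1]+r*np.sin(t),c[2]]) for t in a])
    return np.r_[P.min(0),P.max(0)]
m=np.array([225.8,265.9,326.5,352.8,249.8,287.4,302.8,333.8])
f=lambda c:np.r_[bb(c,.02),bb(c,.01)]-m
for fix in(False,True):
    if fix: r=least_squares(lambda c:f([c[0],c[1],.1965]),[.54,-.04]);
    else: r=least_squares(f,[.54,-.04,.195])
    print(r.x,r.fun.round(1))
E
```

```text
[ 0.54175632 -0.042209    0.19309725] [-0.6 -0.6  0.7  0.4  1.   1.4 -1.1 -1.2]
[ 0.53951786 -0.04204753] [-2.1 -1.8  2.2  1.7  0.2  0.9 -0.4 -0.4]
```

Tip agrees at (281,211), and the sleeve is held upright. I'll shift 3 mm in y and lower onto the tip.

Call:
apply_moves:
  plan:
    - {"tx": -0.5,"ty": 3,"tz": 0,"rx": 0,"ry": 0,"rz": 0,"jaw": -1}
    - {"tx": -0.5,"ty": 3,"tz": -20,"rx": 0,"ry": 0,"rz": 0,"jaw": -1}
    - {"tx": -0.5,"ty": 3,"tz": -40,"rx": 0,"ry": 0,"rz": 0,"jaw": -1}
    - {"tx": -0.5,"ty": 3,"tz": -60,"rx": 0,"ry": 0,"rz": 0,"jaw": -1}
    - {"tx": -0.5,"ty": 3,"tz": -68,"rx": 0,"ry": 0,"rz": 0,"jaw": -1}
    - {"tx": -0.5,"ty": 3,"tz": -73,"rx": 0,"ry": 0,"rz": 0,"jaw": -1}
    - {"tx": -0.5,"ty": 3,"tz": -76,"rx": 0,"ry": 0,"rz": 0,"jaw": -1}
    - {"tx": -0.5,"ty": 3,"tz": -79,"rx": 0,"ry": 0,"rz": 0,"jaw": -1}
    - {"tx": -0.5,"ty": 3,"tz": -82,"rx": 0,"ry": 0,"rz": 0,"jaw": -1}

```text
time_s: 8.65
position: [0.5397, -0.0378, 0.0877]
tool_rot: [[-0.998, 0.07, 0.001], [0.07, 0.998, -0.001], [-0.001, -0.001, -1.0]]
ft_force: [-0.1, 0.5, -2.1]
grip_width: 0.0381
```

```bash
python3 - <<'E'
from h import *
np.set_printoptions(precision=4,suppress=True)
d=snap("wrist","w7");s=snap("side","s7")
crop(s,268,205,80,80,7,"pics/s7c.png")
from rig import env
o=env.observe();print(o["time_s"],o["position"],o["ft_force"],o["wrist_torque"],o["grip_width"])
E
```

```text
8.75 [ 0.5394 -0.0378  0.0873] [ 0.1246  1.1285 -2.2675] [ 0.015  -0.0103 -0.0005] 0.03815016707873911
```

View pics/w7.png

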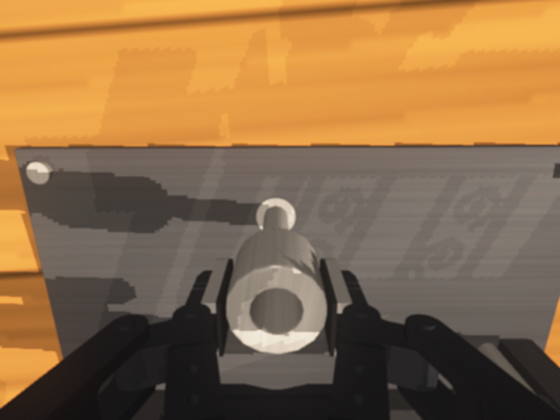

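View pics/s7c.png

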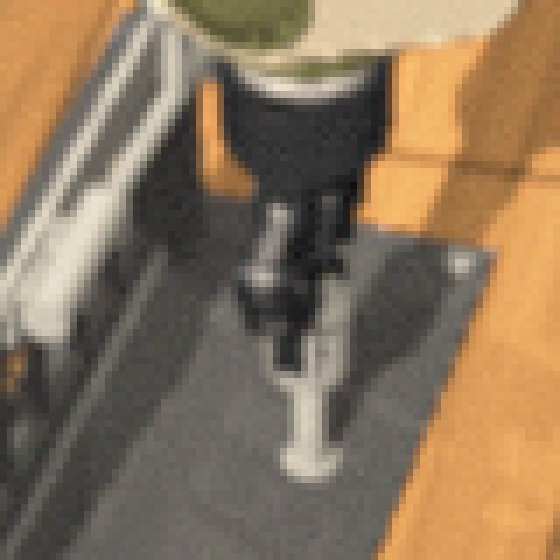

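The sleeve sits directly over the post with no contact force, so I'll go on down.

Call:
apply_moves:
  plan:
    - {"tx": 0,"ty": 0,"tz": -5,"rx": 0,"ry": 0,"rz": 0,"jaw": -1}
    - {"tx": 0,"ty": 0,"tz": -10,"rx": 0,"ry": 0,"rz": 0,"jaw": -1}
    - {"tx": 0,"ty": 0,"tz": -16,"rx": 0,"ry": 0,"rz": 0,"jaw": -1}
    - {"tx": 0,"ty": 0,"tz": -22,"rx": 0,"ry": 0,"rz": 0,"jaw": -1}

```text
time_s: 9.15
position: [0.5393, -0.0377, 0.0647]
tool_rot: [[-0.998, 0.071, -0.0], [0.071, 0.998, -0.0], [0.0, -0.0, -1.0]]
ft_force: [0.6, -1.5, -3.8]
grip_width: 0.0382
```

Call:
apply_moves:
  plan:
    - {"tx": 0,"ty": 0,"tz": -10,"rx": 0,"ry": 0,"rz": 0,"jaw": -1}
    - {"tx": 0,"ty": 0,"tz": -20,"rx": 0,"ry": 0,"rz": 0,"jaw": -1}
    - {"tx": 0,"ty": 0,"tz": -30,"rx": 0,"ry": 0,"rz": 0,"jaw": -1}
    - {"tx": 0,"ty": 0,"tz": -36,"rx": 0,"ry": 0,"rz": 0,"jaw": -1}
    - {"tx": 0,"ty": 0,"tz": -40,"rx": 0,"ry": 0,"rz": 0,"jaw": -1}
    - {"tx": 0,"ty": 0,"tz": -42,"rx": 0,"ry": 0,"rz": 0,"jaw": -1}
    - {"tx": 0,"ty": 0,"tz": -43,"rx": 0,"ry": 0,"rz": 0,"jaw": -1}

```text
time_s: 9.85
position: [0.5394, -0.0378, 0.0216]
tool_rot: [[-0.998, 0.071, 0.0], [0.071, 0.998, -0.001], [-0.0, -0.001, -1.0]]
ft_force: [0.1, -0.2, -2.6]
grip_width: 0.0385
```

Call:
apply_moves:
  plan:
    - {"tx": 0,"ty": 0,"tz": -1,"rx": 0,"ry": 0,"rz": 0,"jaw": -1}
    - {"tx": 0,"ty": 0,"tz": -2,"rx": 0,"ry": 0,"rz": 0,"jaw": -1}
    - {"tx": 0,"ty": 0,"tz": -2,"rx": 0,"ry": 0,"rz": 0,"jaw": -1}

```text
time_s: 10.15
position: [0.5396, -0.0379, 0.0208]
tool_rot: [[-0.998, 0.071, 0.001], [0.071, 0.998, -0.001], [-0.001, -0.001, -1.0]]
ft_force: [-1.7, 1.6, 8.0]
grip_width: 0.038
```

Contact force of +8 N at the expected height means the sleeve is home. Now I'll open and rise.

Call:
apply_moves:
  plan:
    - {"tx": 0,"ty": 0,"tz": -1,"rx": 0,"ry": 0,"rz": 0,"jaw": 0}
    - {"tx": 0,"ty": 0,"tz": 0,"rx": 0,"ry": 0,"rz": 0,"jaw": 0.2}
    - {"tx": 0,"ty": 0,"tz": 0,"rx": 0,"ry": 0,"rz": 0,"jaw": 0.4}
    - {"tx": 0,"ty": 0,"tz": 0,"rx": 0,"ry": 0,"rz": 0,"jaw": 0.6}
    - {"tx": 0,"ty": 0,"tz": 0,"rx": 0,"ry": 0,"rz": 0,"jaw": 0.7}
    - {"tx": 0,"ty": 0,"tz": 20,"rx": 0,"ry": 0,"rz": 0,"jaw": 0.7}
    - {"tx": 0,"ty": 0,"tz": 50,"rx": 0,"ry": 0,"rz": 0,"jaw": 0.7}
    - {"tx": 0,"ty": 0,"tz": 90,"rx": 0,"ry": 0,"rz": 0,"jaw": 0.7}
    - {"tx": -20,"ty": 0,"tz": 130,"rx": 0,"ry": 0,"rz": 0,"jaw": 1}
    - {"tx": -20,"ty": 0,"tz": 160,"rx": 0,"ry": 0,"rz": 0,"jaw": 1}
    - {"tx": -20,"ty": 0,"tz": 160,"rx": 0,"ry": 0,"rz": 0,"jaw": 1}

```text
time_s: 11.25
position: [0.5209, -0.0382, 0.1849]
tool_rot: [[-0.997, 0.07, 0.009], [0.07, 0.998, -0.003], [-0.009, -0.003, -1.0]]
ft_force: [-0.1, -0.2, -0.4]
grip_width: 0.0854
```

```bash
python3 - <<'E'
from h import *
np.set_printoptions(precision=4,suppress=True)
d=snap("wrist","w8");
from rig import env
o=env.observe();print(o["time_s"],o["position"],o["ft_force"],o["grip_width"])
print(proj(d,[.5386,-.0385,.08]),proj(d,[.5386,-.0385,.048]),proj(d,[.5386+.02,-.0385,.048]))
E
```

```text
11.3 [ 0.5202 -0.038   0.1825] [-0.2626  0.7687 -0.8114] 0.08549370065839845
[278.5456 227.1381] [278.41   212.9779] [279.9937 234.9115]
```

View pics/w8.png

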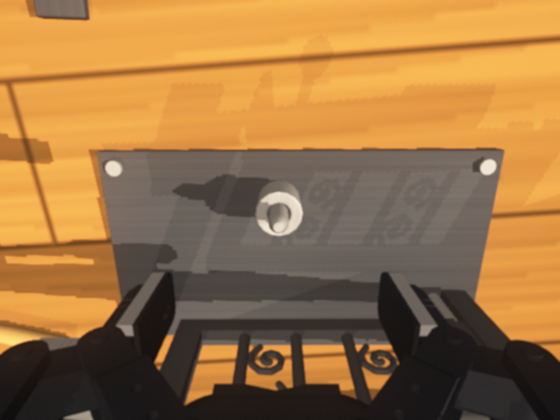

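Sleeve is seated: its top centre is at (279,213) with the post coming through. Next, the ring.

Call:
apply_moves:
  plan:
    - {"tx": -20,"ty": -40,"tz": 0,"rx": 0,"ry": 0,"rz": 0,"jaw": 1}
    - {"tx": -40,"ty": -80,"tz": 0,"rx": 0,"ry": 0,"rz": 0,"jaw": 1}
    - {"tx": -60,"ty": -120,"tz": 0,"rx": 0,"ry": 0,"rz": 0,"jaw": 1}
    - {"tx": -75,"ty": -160,"tz": 0,"rx": 0,"ry": 0,"rz": 0,"jaw": 1}
    - {"tx": -90,"ty": -200,"tz": 0,"rx": 0,"ry": 0,"rz": 0,"jaw": 1}
    - {"tx": -100,"ty": -240,"tz": -10,"rx": 0,"ry": 0,"rz": 0,"jaw": 1}
    - {"tx": -102,"ty": -270,"tz": -30,"rx": 0,"ry": 0,"rz": 0,"jaw": 1}
    - {"tx": -102,"ty": -280,"tz": -50,"rx": 0,"ry": 0,"rz": 0,"jaw": 1}
    - {"tx": -102,"ty": -280,"tz": -50,"rx": 0,"ry": 0,"rz": 0,"jaw": 1}
    - {"tx": -102,"ty": -280,"tz": -50,"rx": 0,"ry": 0,"rz": 0,"jaw": 1}

```text
time_s: 12.3
position: [0.418, -0.3174, 0.1318]
tool_rot: [[-0.998, 0.071, 0.004], [0.071, 0.998, -0.0], [-0.004, -0.0, -1.0]]
ft_force: [-0.4, -0.4, -0.0]
grip_width: 0.0855
```

```bash
python3 - <<'E'
from h import *
np.set_printoptions(precision=4,suppress=True)
d=snap("wrist","w9");
from rig import env
o=env.observe();print(o["time_s"],o["position"],o["tool_rot"],o["ft_force"],o["q"])
u,v=proj(d,[.4176,-.3183,.024]).astype(int);print(u,v)
crop(d,u,v,120,100,6,"pics/w9c.png")
E
```

```text
12.35 [ 0.4184 -0.3173  0.1326] [[-0.9975  0.0699  0.0051]
 [ 0.0699  0.9976 -0.0017]
 [-0.0052 -0.0013 -1.    ]] [ 0.0657  0.3838 -0.6865] [ -50.19     24.7118   87.4848    0.1755   67.545  -136.2491]
275 203
```

View pics/w9c.png

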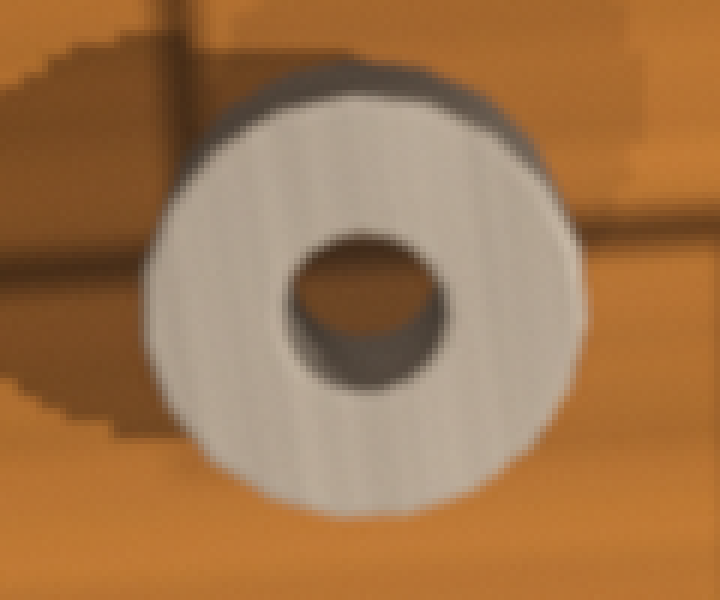

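View pics/w9.png

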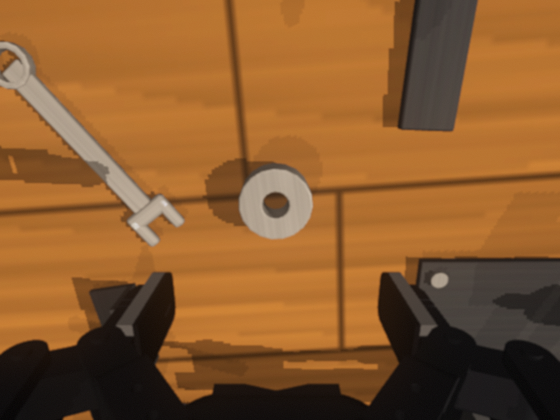

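Call:
apply_moves:
  plan:
    - {"tx": -0.5,"ty": -1.2,"tz": -30,"rx": 0,"ry": 0,"rz": 0,"jaw": 0.75}
    - {"tx": -0.5,"ty": -1.2,"tz": -60,"rx": 0,"ry": 0,"rz": 0,"jaw": 0.75}
    - {"tx": -0.5,"ty": -1.2,"tz": -90,"rx": 0,"ry": 0,"rz": 0,"jaw": 0.75}
    - {"tx": -0.5,"ty": -1.2,"tz": -110,"rx": 0,"ry": 0,"rz": 0,"jaw": 0.75}
    - {"tx": -0.5,"ty": -1.2,"tz": -122,"rx": 0,"ry": 0,"rz": 0,"jaw": 0.75}
    - {"tx": -0.5,"ty": -1.2,"tz": -131,"rx": 0,"ry": 0,"rz": 0,"jaw": 0.75}
    - {"tx": -0.5,"ty": -1.2,"tz": -131,"rx": 0,"ry": 0,"rz": 0,"jaw": 0.75}
    - {"tx": -0.5,"ty": -1.2,"tz": -131,"rx": 0,"ry": 0,"rz": 0,"jaw": 0.75}

```text
time_s: 13.15
position: [0.4183, -0.3187, 0.0024]
tool_rot: [[-0.998, 0.07, 0.006], [0.07, 0.998, -0.003], [-0.006, -0.002, -1.0]]
ft_force: [0.7, -0.7, -0.3]
grip_width: 0.0747
```

Call:
apply_moves:
  plan:
    - {"tx": 0,"ty": 0,"tz": 0,"rx": 0,"ry": 0,"rz": 0,"jaw": 0.2}
    - {"tx": 0,"ty": 0,"tz": 0,"rx": 0,"ry": 0,"rz": 0,"jaw": -0.5}
    - {"tx": 0,"ty": 0,"tz": 0,"rx": 0,"ry": 0,"rz": 0,"jaw": -1}
    - {"tx": 0,"ty": 0,"tz": 0,"rx": 0,"ry": 0,"rz": 0,"jaw": -1}
    - {"tx": 0,"ty": 0,"tz": 0,"rx": 0,"ry": 0,"rz": 0,"jaw": -1}
    - {"tx": 0,"ty": 0,"tz": 0,"rx": 0,"ry": 0,"rz": 0,"jaw": -1}
  grip_force: 70

```text
time_s: 13.75
position: [0.4187, -0.3189, 0.0041]
tool_rot: [[-0.998, 0.069, 0.007], [0.069, 0.998, -0.004], [-0.008, -0.004, -1.0]]
ft_force: [-1.8, 2.9, 11.6]
grip_width: 0.0537
```

Call:
apply_moves:
  plan:
    - {"tx": 0,"ty": 0,"tz": 10,"rx": 0,"ry": 0,"rz": 0,"jaw": -1}
    - {"tx": 0,"ty": 0,"tz": 30,"rx": 0,"ry": 0,"rz": 0,"jaw": -1}
    - {"tx": 0,"ty": 0,"tz": 60,"rx": 0,"ry": 0,"rz": 0,"jaw": -1}
    - {"tx": 0,"ty": 0,"tz": 100,"rx": 0,"ry": 0,"rz": 0,"jaw": -1}
    - {"tx": 0,"ty": 0,"tz": 130,"rx": 0,"ry": 0,"rz": 0,"jaw": -1}
    - {"tx": 0,"ty": 0,"tz": 150,"rx": 0,"ry": 0,"rz": 0,"jaw": -1}
    - {"tx": 0,"ty": 0,"tz": 150,"rx": 0,"ry": 0,"rz": 0,"jaw": -1}

```text
time_s: 14.45
position: [0.4193, -0.3195, 0.1569]
tool_rot: [[-0.998, 0.069, 0.011], [0.069, 0.998, -0.008], [-0.011, -0.008, -1.0]]
ft_force: [0.2, -0.6, -5.4]
grip_width: 0.0533
```

```bash
python3 - <<'E'
from h import *
np.set_printoptions(precision=4,suppress=True)
d=snap("wrist","w10");
from rig import env
o=env.observe();print(o["time_s"],o["position"],o["tool_rot"],o["ft_force"],o["grip_width"])
E
```

```text
14.5 [ 0.4187 -0.3189  0.1548] [[-0.9976  0.0691  0.0085]
 [ 0.0691  0.9976 -0.0056]
 [-0.0089 -0.005  -0.9999]] [-0.8481  0.6399 -5.1117] 0.05367931260567884
```

View pics/w10.png

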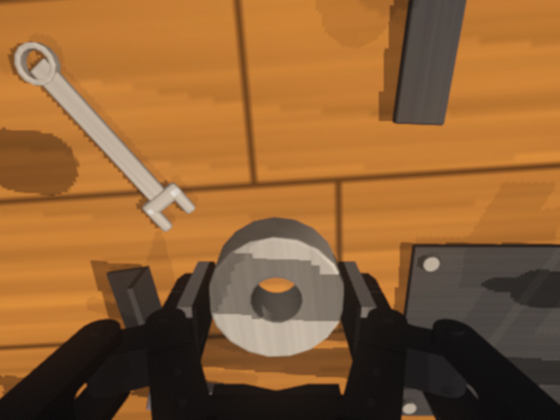

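Ring is held level. Carry it to the post.

Call:
apply_moves:
  plan:
    - {"tx": 5,"ty": 30,"tz": 0,"rx": 0,"ry": 0,"rz": 0,"jaw": -1}
    - {"tx": 15,"ty": 70,"tz": 0,"rx": 0,"ry": 0,"rz": 0,"jaw": -1}
    - {"tx": 30,"ty": 110,"tz": 0,"rx": 0,"ry": 0,"rz": 0,"jaw": -1}
    - {"tx": 50,"ty": 150,"tz": 0,"rx": 0,"ry": 0,"rz": 0,"jaw": -1}
    - {"tx": 70,"ty": 190,"tz": 0,"rx": 0,"ry": 0,"rz": 0,"jaw": -1}
    - {"tx": 90,"ty": 230,"tz": 0,"rx": 0,"ry": 0,"rz": 0,"jaw": -1}
    - {"tx": 110,"ty": 265,"tz": 0,"rx": 0,"ry": 0,"rz": 0,"jaw": -1}
    - {"tx": 120.5,"ty": 281,"tz": 0,"rx": 0,"ry": 0,"rz": 0,"jaw": -1}
    - {"tx": 120.5,"ty": 281,"tz": 0,"rx": 0,"ry": 0,"rz": 0,"jaw": -1}
    - {"tx": 120.5,"ty": 281,"tz": 0,"rx": 0,"ry": 0,"rz": 0,"jaw": -1}

```text
time_s: 15.5
position: [0.5384, -0.0377, 0.1533]
tool_rot: [[-0.998, 0.068, 0.005], [0.068, 0.998, -0.005], [-0.006, -0.005, -1.0]]
ft_force: [0.2, -0.8, -4.8]
grip_width: 0.0533
```

```bash
python3 - <<'E'
from h import *
np.set_printoptions(precision=4,suppress=True)
d=snap("wrist","w11");
from rig import env
o=env.observe();print(o["time_s"],o["position"],o["tool_rot"],o["ft_force"],o["grip_width"])
print("tip",proj(d,[.5386,-.0385,.08]), "ring top",proj(d,o["position"]+[0,0,.02]))
c=d["image"][180:370,190:365,::-1];cv2.imwrite("pics/w11c.png",cv2.resize(c,None,fx=3.15,fy=3.15,interpolation=cv2.INTER_NEAREST))
E
```

```text
15.55 [ 0.5383 -0.0383  0.1537] [[-0.9976  0.0694  0.006 ]
 [ 0.0694  0.9976 -0.0052]
 [-0.0064 -0.0047 -1.    ]] [ 0.1656  0.1824 -5.2463] 0.05336714113857563
tip [276.3277 220.7839] ring top [275.873  302.1517]
```

View pics/w11c.png

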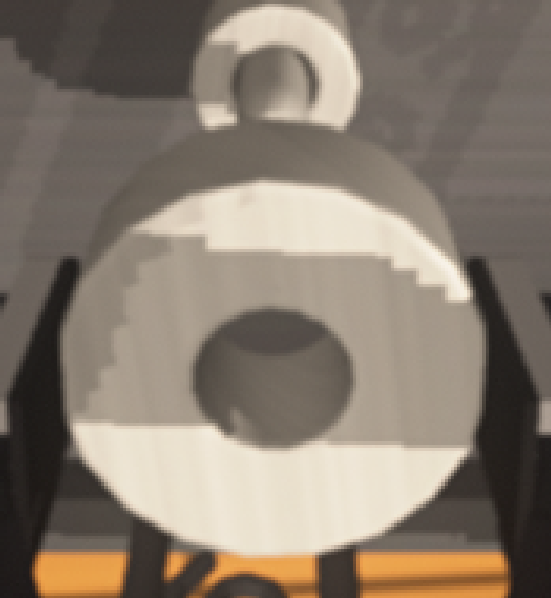

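Call:
apply_moves:
  plan:
    - {"tx": 1,"ty": 0,"tz": -20,"rx": 0,"ry": 0,"rz": 0,"jaw": -1}
    - {"tx": 1,"ty": 0,"tz": -40,"rx": 0,"ry": 0,"rz": 0,"jaw": -1}
    - {"tx": 1,"ty": 0,"tz": -55,"rx": 0,"ry": 0,"rz": 0,"jaw": -1}
    - {"tx": 1,"ty": 0,"tz": -65,"rx": 0,"ry": 0,"rz": 0,"jaw": -1}
    - {"tx": 1,"ty": 0,"tz": -70,"rx": 0,"ry": 0,"rz": 0,"jaw": -1}
    - {"tx": 1,"ty": 0,"tz": -74,"rx": 0,"ry": 0,"rz": 0,"jaw": -1}
    - {"tx": 1,"ty": 0,"tz": -77,"rx": 0,"ry": 0,"rz": 0,"jaw": -1}
    - {"tx": 1,"ty": 0,"tz": -80,"rx": 0,"ry": 0,"rz": 0,"jaw": -1}

```text
time_s: 16.35
position: [0.5396, -0.0384, 0.0739]
tool_rot: [[-0.998, 0.07, 0.007], [0.07, 0.998, -0.005], [-0.007, -0.005, -1.0]]
ft_force: [0.5, -0.1, -4.7]
grip_width: 0.0535
```

Call:
apply_moves:
  plan:
    - {"tx": 0,"ty": 0,"tz": -4,"rx": 0,"ry": 0,"rz": 0,"jaw": -1}
    - {"tx": 0,"ty": 0,"tz": -8,"rx": 0,"ry": 0,"rz": 0,"jaw": -1}
    - {"tx": 0,"ty": 0,"tz": -12,"rx": 0,"ry": 0,"rz": 0,"jaw": -1}
    - {"tx": 0,"ty": 0,"tz": -15,"rx": 0,"ry": 0,"rz": 0,"jaw": -1}
    - {"tx": 0,"ty": 0,"tz": -17,"rx": 0,"ry": 0,"rz": 0,"jaw": -1}

```text
time_s: 16.85
position: [0.5395, -0.0384, 0.0566]
tool_rot: [[-0.998, 0.07, 0.007], [0.069, 0.998, -0.005], [-0.007, -0.005, -1.0]]
ft_force: [-0.5, -0.8, -4.3]
grip_width: 0.0535
```

Call:
apply_moves:
  plan:
    - {"tx": 0,"ty": 0,"tz": -2,"rx": 0,"ry": 0,"rz": 0,"jaw": -1}
    - {"tx": 0,"ty": 0,"tz": -4,"rx": 0,"ry": 0,"rz": 0,"jaw": -1}
    - {"tx": 0,"ty": 0,"tz": -5,"rx": 0,"ry": 0,"rz": 0,"jaw": -1}
    - {"tx": 0,"ty": 0,"tz": -5.5,"rx": 0,"ry": 0,"rz": 0,"jaw": -1}

```text
time_s: 17.25
position: [0.5398, -0.0384, 0.0521]
tool_rot: [[-0.998, 0.069, 0.008], [0.069, 0.998, -0.006], [-0.008, -0.005, -1.0]]
ft_force: [-4.2, 0.7, 10.3]
grip_width: 0.0537
```

Contact came at exactly the expected height, so the ring is home. Release and rise.

Call:
apply_moves:
  plan:
    - {"tx": 0,"ty": 0,"tz": 0,"rx": 0,"ry": 0,"rz": 0,"jaw": 0.4}
    - {"tx": 0,"ty": 0,"tz": 0,"rx": 0,"ry": 0,"rz": 0,"jaw": 0.6}
    - {"tx": 0,"ty": 0,"tz": 0,"rx": 0,"ry": 0,"rz": 0,"jaw": 0.75}
    - {"tx": 0,"ty": 0,"tz": 0,"rx": 0,"ry": 0,"rz": 0,"jaw": 0.75}
    - {"tx": 0,"ty": 0,"tz": 0,"rx": 0,"ry": 0,"rz": 0,"jaw": 0.75}
    - {"tx": 0,"ty": 0,"tz": 20,"rx": 0,"ry": 0,"rz": 0,"jaw": 0.75}
    - {"tx": 0,"ty": 0,"tz": 50,"rx": 0,"ry": 0,"rz": 0,"jaw": 0.75}
    - {"tx": -10,"ty": 0,"tz": 90,"rx": 0,"ry": 0,"rz": 0,"jaw": 0.75}
    - {"tx": -20,"ty": 0,"tz": 130,"rx": 0,"ry": 0,"rz": 0,"jaw": 0.75}
    - {"tx": -20,"ty": 0,"tz": 170,"rx": 0,"ry": 0,"rz": 0,"jaw": 0.75}
    - {"tx": -20,"ty": 0,"tz": 210,"rx": 0,"ry": 0,"rz": 0,"jaw": 0.75}
    - {"tx": -20,"ty": 0,"tz": 230,"rx": 0,"ry": 0,"rz": 0,"jaw": 0.75}

```text
time_s: 18.45
position: [0.5202, -0.0385, 0.2858]
tool_rot: [[-0.998, 0.069, 0.013], [0.069, 0.998, -0.007], [-0.013, -0.006, -1.0]]
ft_force: [-0.5, -0.3, 0.3]
grip_width: 0.0747
```

```bash
python3 - <<'E'
from h import *
np.set_printoptions(precision=4,suppress=True)
d=snap("wrist","w12");s=snap("side","s12");crop(s,265,200,110,100,6,"pics/s12c.png")
from rig import env
o=env.observe();print(o["time_s"],o["position"],o["tool_rot"],o["ft_force"],o["grip_width"],o["q"])
print(proj(s,[.5386,-.0385,.08]),proj(s,[.5386,-.0385,.072]))
E
```

```text
18.55 [ 0.5205 -0.0386  0.285 ] [[-0.9975  0.0694  0.0135]
 [ 0.0693  0.9976 -0.0075]
 [-0.014  -0.0065 -0.9999]] [-0.1751 -0.2017  0.6294] 0.07459925804258637 [ -17.1594   16.641    73.2268   -0.1811   89.2666 -103.1814]
[272.1533 215.4002] [272.1731 217.152 ]
```

View pics/w12.png

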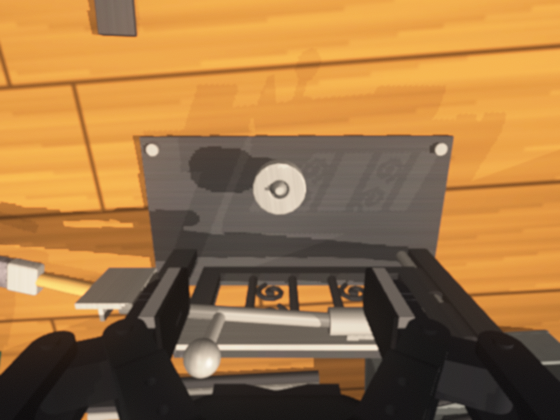

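View pics/s12c.png

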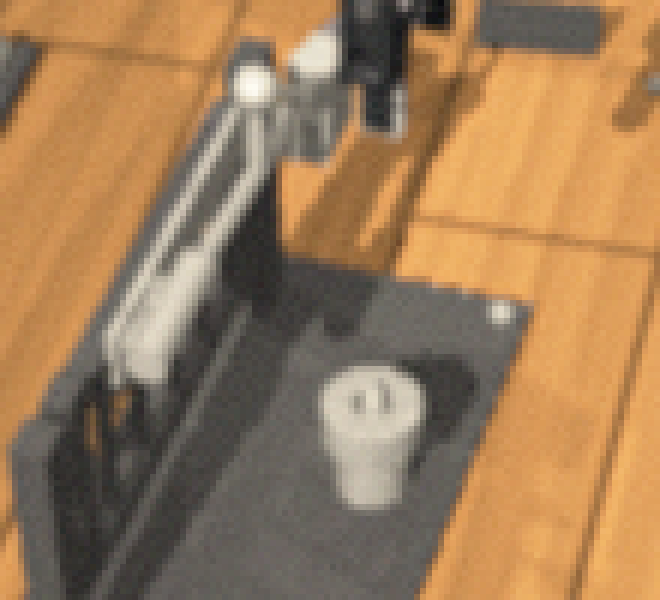

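Side and wrist views show the ring on the sleeve with the post end just proud (wrist (278,188)). Next, the knob: turn the jaws along the frame's x and look.

Call:
apply_moves:
  plan:
    - {"tx": 0,"ty": 0,"tz": 15,"rx": 0,"ry": 0,"rz": -0.14,"jaw": 0.5}
    - {"tx": 0,"ty": 0,"tz": 30,"rx": 0,"ry": 0,"rz": -0.28,"jaw": 0.3}
    - {"tx": 15,"ty": -10,"tz": 35,"rx": 0,"ry": 0,"rz": -0.42,"jaw": 0.3}
    - {"tx": 30,"ty": -20,"tz": 35,"rx": 0,"ry": 0,"rz": -0.56,"jaw": 0.3}
    - {"tx": 45,"ty": -30,"tz": 35,"rx": 0,"ry": 0,"rz": -0.7,"jaw": 0.3}
    - {"tx": 60,"ty": -40,"tz": 35,"rx": 0,"ry": 0,"rz": -0.84,"jaw": 0.3}
    - {"tx": 75,"ty": -50,"tz": 35,"rx": 0,"ry": 0,"rz": -0.98,"jaw": 0.3}
    - {"tx": 94,"ty": -59,"tz": 35,"rx": 0,"ry": 0,"rz": -1.12,"jaw": 0.3}
    - {"tx": 94,"ty": -59,"tz": 35,"rx": 0,"ry": 0,"rz": -1.26,"jaw": 0.3}
    - {"tx": 94,"ty": -59,"tz": 35,"rx": 0,"ry": 0,"rz": -1.4,"jaw": 0.3}
    - {"tx": 94,"ty": -59,"tz": 35,"rx": 0,"ry": 0,"rz": -1.54,"jaw": 0.3}
    - {"tx": 94,"ty": -59,"tz": 35,"rx": 0,"ry": 0,"rz": -1.57,"jaw": 0.3}

```text
time_s: 19.75
position: [0.6144, -0.0976, 0.3185]
tool_rot: [[0.071, 0.997, -0.01], [0.997, -0.071, -0.013], [-0.013, -0.009, -1.0]]
ft_force: [0.5, -0.2, 0.4]
grip_width: 0.0548
```

```bash
python3 - <<'E'
from h import *
np.set_printoptions(precision=4,suppress=True)
d=snap("wrist","w13")
from rig import env
o=env.observe();print(o["time_s"],o["position"],o["tool_rot"],o["ft_force"],o["grip_width"],o["q"])
print(proj(d,[.6148,-.0980,.227]))
E
```

```text
19.8 [ 0.6144 -0.0976  0.3188] [[ 0.0692  0.9976 -0.0094]
 [ 0.9975 -0.0694 -0.0128]
 [-0.0134 -0.0085 -0.9999]] [ 0.494   0.5425 -0.0987] 0.055525585638378026 [-19.5425  27.5574  50.7924  -0.892  101.9112 -15.7501]
[279.1264 208.7769]
```

View pics/w13.png

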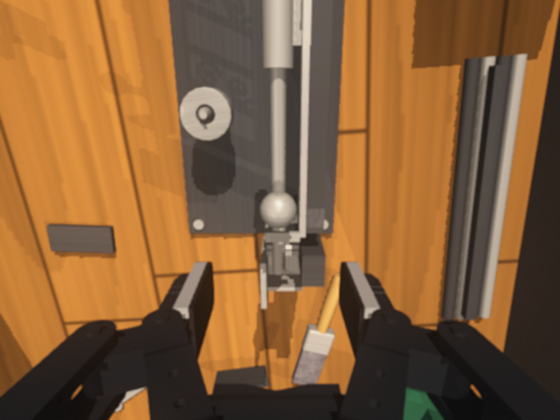

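Wrist view: knob at (278,210), centred below the TCP, and the bolt rod runs straight up the image.

```bash
python3 - <<'E'
from h import *
from rig import env
np.set_printoptions(precision=4,suppress=True)
d=load("w13");w=load("w2")
c=d["image"][170:300,225:345,::-1];cv2.imwrite("pics/w13c.png",cv2.resize(c,None,fx=4.6,fy=4.6,interpolation=cv2.INTER_NEAREST))
print(tri((d,278.3,210),(w,201.7,368.2)),atz(d,278.3,210,.227),atz(w,201.7,368.2,.227))
E
```

```text
[ 0.6142 -0.0985  0.2276] [ 0.6142 -0.0989  0.227 ] [ 0.6146 -0.0986  0.227 ]
```

View pics/w13c.png

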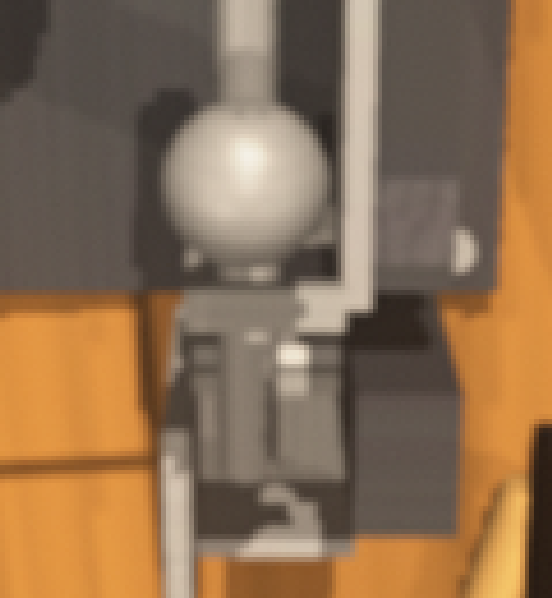

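Call:
apply_moves:
  plan:
    - {"tx": 0,"ty": -1,"tz": -20,"rx": 0.012,"ry": -0.009,"rz": 0,"jaw": 0.3}
    - {"tx": 0,"ty": -1,"tz": -50,"rx": 0.012,"ry": -0.009,"rz": 0,"jaw": 0.3}
    - {"tx": 0,"ty": -1,"tz": -75,"rx": 0.012,"ry": -0.009,"rz": 0,"jaw": 0.3}
    - {"tx": 0,"ty": -1,"tz": -95,"rx": 0.012,"ry": -0.009,"rz": 0,"jaw": 0.3}
    - {"tx": 0,"ty": -1,"tz": -106,"rx": 0.012,"ry": -0.009,"rz": 0,"jaw": 0.3}
    - {"tx": 0,"ty": -1,"tz": -111,"rx": 0.012,"ry": -0.009,"rz": 0,"jaw": 0.3}
    - {"tx": 0,"ty": -1,"tz": -111,"rx": 0.012,"ry": -0.009,"rz": 0,"jaw": 0.3}

```text
time_s: 20.5
position: [0.6145, -0.0986, 0.2076]
tool_rot: [[0.068, 0.998, -0.001], [0.998, -0.068, -0.001], [-0.001, -0.001, -1.0]]
ft_force: [0.2, 0.5, 1.2]
grip_width: 0.0557
```

```bash
python3 - <<'E'
from h import *
np.set_printoptions(precision=4,suppress=True)
d=snap("wrist","w14")
from rig import env
o=env.observe();print(o["time_s"],o["position"],o["tool_rot"],o["ft_force"],o["grip_width"])
E
```

```text
20.55 [ 0.6147 -0.0987  0.2084] [[ 0.0685  0.9977  0.0005]
 [ 0.9977 -0.0685 -0.0011]
 [-0.0011  0.0006 -1.    ]] [ 0.8679  0.1808 -0.2444] 0.05498467920772778
```

View pics/w14.png

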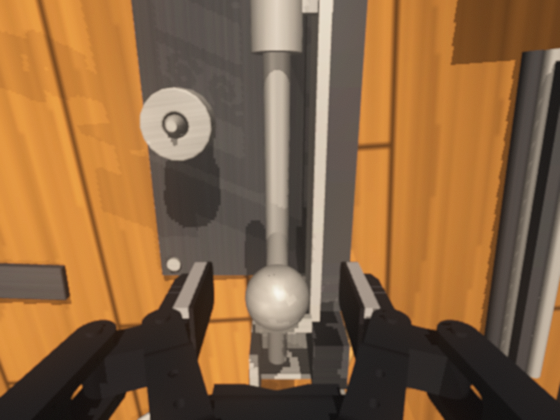

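The knob sits between the pads at (277,298). Close.

Call:
apply_moves:
  plan:
    - {"tx": 0,"ty": 0,"tz": 0,"rx": 0,"ry": 0,"rz": 0,"jaw": 0}
    - {"tx": 0,"ty": 0,"tz": 0,"rx": 0,"ry": 0,"rz": 0,"jaw": -0.4}
    - {"tx": 0,"ty": 0,"tz": 0,"rx": 0,"ry": 0,"rz": 0,"jaw": -1}
    - {"tx": 0,"ty": 0,"tz": 0,"rx": 0,"ry": 0,"rz": 0,"jaw": -1}
    - {"tx": 0,"ty": 0,"tz": 0,"rx": 0,"ry": 0,"rz": 0,"jaw": -1}
    - {"tx": 0,"ty": 0,"tz": 0,"rx": 0,"ry": 0,"rz": 0,"jaw": -1}
  grip_force: 80

```text
time_s: 21.15
position: [0.6149, -0.0988, 0.2094]
tool_rot: [[0.068, 0.998, 0.002], [0.998, -0.068, -0.002], [-0.002, 0.002, -1.0]]
ft_force: [-0.7, 0.1, 7.0]
grip_width: 0.0224
```

Call:
apply_moves:
  plan:
    - {"tx": 0.1,"ty": 2,"tz": 4,"rx": 0,"ry": 0,"rz": 0,"jaw": -1}
    - {"tx": 0.3,"ty": 4,"tz": 8,"rx": 0,"ry": 0,"rz": 0,"jaw": -1}
    - {"tx": 0.4,"ty": 6,"tz": 12,"rx": 0,"ry": 0,"rz": 0,"jaw": -1}
    - {"tx": 0.5,"ty": 8,"tz": 16,"rx": 0,"ry": 0,"rz": 0,"jaw": -1}
    - {"tx": 0.5,"ty": 8,"tz": 16,"rx": 0,"ry": 0,"rz": 0,"jaw": -1}

```text
time_s: 21.65
position: [0.6154, -0.0902, 0.2254]
tool_rot: [[0.068, 0.998, 0.002], [0.998, -0.068, -0.001], [-0.001, 0.002, -1.0]]
ft_force: [-0.9, 0.1, -5.6]
grip_width: 0.0221
```

```bash
python3 - <<'E'
from h import *
np.set_printoptions(precision=4,suppress=True)
d=snap("wrist","w15");s=snap("side","s15");crop(s,255,170,90,80,7,"pics/s15c.png")
from rig import env
o=env.observe();print(o["time_s"],o["position"],o["tool_rot"],o["ft_force"],o["wrist_torque"],o["grip_width"])
E
```

```text
21.75 [ 0.6153 -0.0904  0.225 ] [[ 0.068   0.9977  0.0014]
 [ 0.9977 -0.068  -0.0013]
 [-0.0012  0.0015 -1.    ]] [ 0.4911  0.8658 -6.0049] [-0.1616 -0.0243  0.0644] 0.02217817343044925
```

View pics/w15.png

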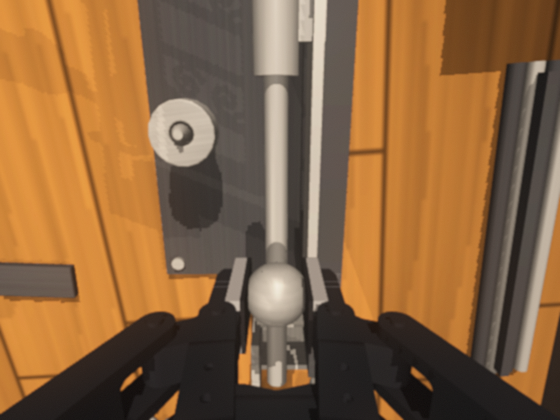

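View pics/s15c.png

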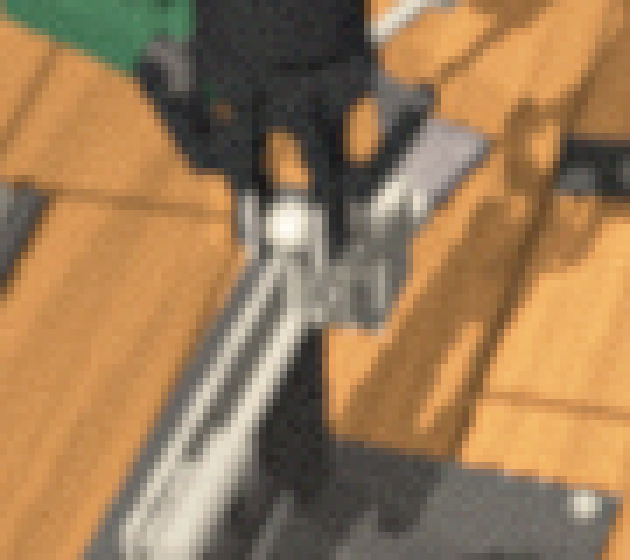

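The knob stays in the pads at (276,294), lifted 16 mm with a 6 N load. Draw it.

Call:
apply_moves:
  plan:
    - {"tx": 0.3,"ty": 5,"tz": 0.5,"rx": 0,"ry": 0,"rz": 0,"jaw": -1}
    - {"tx": 0.6,"ty": 10,"tz": 1,"rx": 0,"ry": 0,"rz": 0,"jaw": -1}
    - {"tx": 1,"ty": 15,"tz": 1,"rx": 0,"ry": 0,"rz": 0,"jaw": -1}
    - {"tx": 1.3,"ty": 20,"tz": 1,"rx": 0,"ry": 0,"rz": 0,"jaw": -1}

```text
time_s: 22.15
position: [0.6166, -0.07, 0.2261]
tool_rot: [[0.068, 0.998, 0.001], [0.998, -0.068, -0.001], [-0.001, 0.001, -1.0]]
ft_force: [-0.6, -1.8, -4.7]
grip_width: 0.0225
```

Call:
apply_moves:
  plan:
    - {"tx": 0.3,"ty": 5,"tz": 0,"rx": 0,"ry": 0,"rz": 0,"jaw": -1}
    - {"tx": 0.6,"ty": 10,"tz": 0,"rx": 0,"ry": 0,"rz": 0,"jaw": -1}
    - {"tx": 1,"ty": 15,"tz": 0,"rx": 0,"ry": 0,"rz": 0,"jaw": -1}
    - {"tx": 1.3,"ty": 20,"tz": 0,"rx": 0,"ry": 0,"rz": 0,"jaw": -1}
    - {"tx": 1.5,"ty": 23,"tz": 0,"rx": 0,"ry": 0,"rz": 0,"jaw": -1}

```text
time_s: 22.65
position: [0.6181, -0.0464, 0.2261]
tool_rot: [[0.068, 0.998, 0.001], [0.998, -0.068, -0.001], [-0.001, 0.001, -1.0]]
ft_force: [-0.1, -1.4, -4.9]
grip_width: 0.0221
```

```bash
python3 - <<'E'
from h import *
np.set_printoptions(precision=4,suppress=True)
d=snap("wrist","w16");s=snap("side","s16");crop(s,255,170,90,80,7,"pics/s16c.png")
from rig import env
o=env.observe();print(o["time_s"],o["position"],o["tool_rot"],o["ft_force"],o["wrist_torque"],o["grip_width"])
E
```

```text
22.75 [ 0.6181 -0.0462  0.2259] [[ 0.0673  0.9977  0.0013]
 [ 0.9977 -0.0673 -0.0006]
 [-0.0005  0.0013 -1.    ]] [-0.4059  1.6176 -6.8659] [-0.1079 -0.1074 -0.0186] 0.022446713645173724
```

View pics/w16.png

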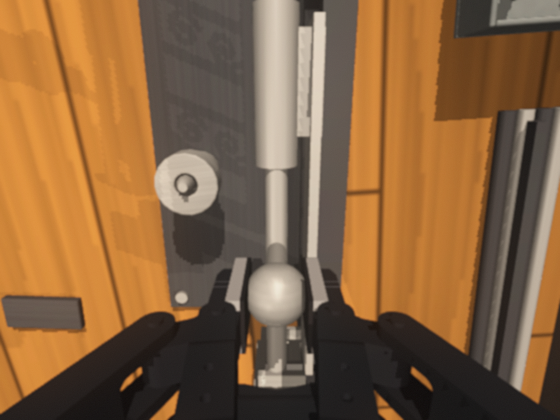

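View pics/s16c.png

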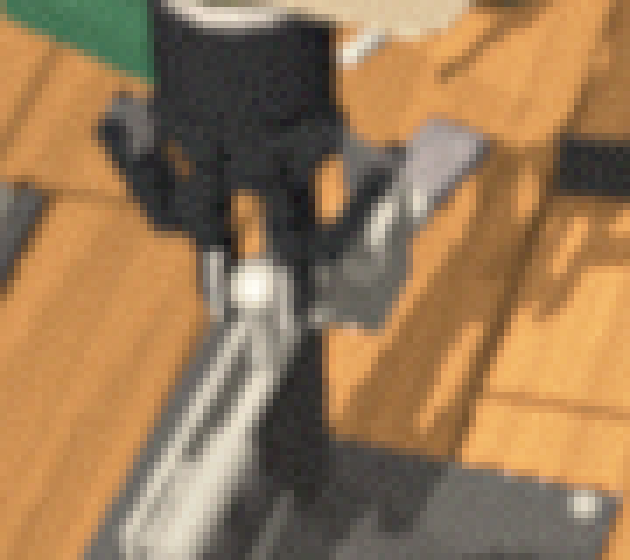

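Drawn about 44 mm, with the nose clear of the keeper and steady forces. Work out the swing arc.

```bash
python3 - <<'E'
import numpy as np
H=np.array([.6574,.1096]);p=np.array([.6181,-.0462])
for t in [.05,.1,.15,.2,.25,.3,.35,.38,.4,.41,.42,.43,.44]:
    c,s=np.cos(t),np.sin(t);R=np.array([[c,s],[-s,c]])
    print(t,((H+R@(p-H)-p)*1e3).round(1))
E
```

```text
0.05 [-7.7  2.2]
0.1 [-15.4   4.7]
0.15 [-22.8   7.6]
0.2 [-30.2  10.9]
0.25 [-37.3  14.6]
0.3 [-44.3  18.6]
0.35 [-51.   22.9]
0.38 [-55.   25.7]
0.4 [-57.6  27.6]
0.41 [-58.8  28.6]
0.42 [-60.1  29.6]
0.43 [-61.4  30.6]
0.44 [-62.6  31.6]
```

Call:
apply_moves:
  plan:
    - {"tx": -4,"ty": 1,"tz": 0,"rx": 0,"ry": 0,"rz": -0.025,"jaw": -1}
    - {"tx": -7.7,"ty": 2.2,"tz": 0,"rx": 0,"ry": 0,"rz": -0.05,"jaw": -1}
    - {"tx": -15.4,"ty": 4.7,"tz": 0,"rx": 0,"ry": 0,"rz": -0.1,"jaw": -1}
    - {"tx": -22.8,"ty": 7.6,"tz": 0,"rx": 0,"ry": 0,"rz": -0.15,"jaw": -1}
    - {"tx": -30.2,"ty": 10.9,"tz": 0,"rx": 0,"ry": 0,"rz": -0.2,"jaw": -1}

```text
time_s: 23.25
position: [0.5876, -0.0352, 0.226]
tool_rot: [[0.267, 0.964, 0.002], [0.964, -0.267, -0.001], [-0.0, 0.002, -1.0]]
ft_force: [2.6, 0.1, -6.1]
grip_width: 0.0224
```

```bash
python3 - <<'E'
from h import *
np.set_printoptions(precision=4,suppress=True)
d=snap("wrist","w17");s=snap("top","t17")
from rig import env
o=env.observe();print(o["time_s"],o["position"],o["tool_rot"],o["ft_force"],o["wrist_torque"],o["grip_width"])
E
```

```text
23.35 [ 0.5871 -0.0349  0.2262] [[ 0.2655  0.9641  0.0007]
 [ 0.9641 -0.2654 -0.0005]
 [-0.0003  0.0009 -1.    ]] [ 2.2499 -1.848  -5.202 ] [-0.6842 -0.4398 -0.0159] 0.022364844731438186
```

View pics/w17.png

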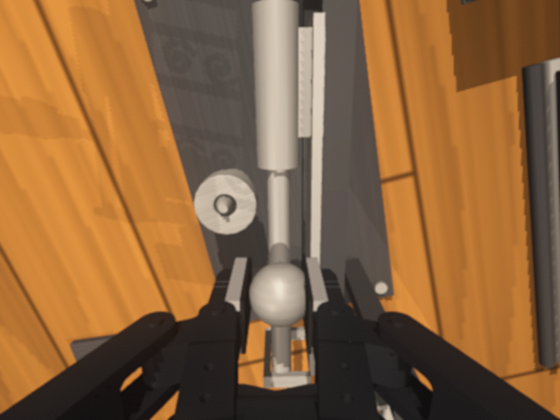

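The gate follows the arm (rod still vertical in the wrist view). Continue.

Call:
apply_moves:
  plan:
    - {"tx": -6.3,"ty": 3.3,"tz": 0,"rx": 0,"ry": 0,"rz": -0.045,"jaw": -1}
    - {"tx": -13.3,"ty": 7.3,"tz": 0,"rx": 0,"ry": 0,"rz": -0.095,"jaw": -1}
    - {"tx": -20,"ty": 11.6,"tz": 0,"rx": 0,"ry": 0,"rz": -0.145,"jaw": -1}
    - {"tx": -24,"ty": 14.4,"tz": 0,"rx": 0,"ry": 0,"rz": -0.175,"jaw": -1}
    - {"tx": -25.3,"ty": 15.3,"tz": 0,"rx": 0,"ry": 0,"rz": -0.185,"jaw": -1}
    - {"tx": -25.3,"ty": 15.3,"tz": 0,"rx": 0,"ry": 0,"rz": -0.185,"jaw": -1}

```text
time_s: 23.95
position: [0.562, -0.0199, 0.2264]
tool_rot: [[0.438, 0.899, 0.001], [0.899, -0.438, -0.001], [-0.001, 0.002, -1.0]]
ft_force: [1.9, -2.7, -4.9]
grip_width: 0.0225
```

Call:
apply_moves:
  plan:
    - {"tx": -1.2,"ty": 0.9,"tz": 0,"rx": 0,"ry": 0,"rz": -0.01,"jaw": -1}
    - {"tx": -2.4,"ty": 1.9,"tz": 0,"rx": 0,"ry": 0,"rz": -0.02,"jaw": -1}
    - {"tx": -2.4,"ty": 1.9,"tz": 0,"rx": 0,"ry": 0,"rz": -0.02,"jaw": -1}

```text
time_s: 24.25
position: [0.5596, -0.0181, 0.2264]
tool_rot: [[0.456, 0.89, 0.001], [0.89, -0.456, -0.001], [-0.001, 0.002, -1.0]]
ft_force: [2.9, -2.0, -5.7]
grip_width: 0.0222
```

Call:
apply_moves:
  plan:
    - {"tx": -1.2,"ty": 1,"tz": 0,"rx": 0,"ry": 0,"rz": -0.01,"jaw": -1}
    - {"tx": -1.2,"ty": 1,"tz": 0,"rx": 0,"ry": 0,"rz": -0.01,"jaw": -1}

```text
time_s: 24.45
position: [0.5582, -0.017, 0.2264]
tool_rot: [[0.465, 0.885, 0.001], [0.885, -0.465, -0.001], [-0.001, 0.002, -1.0]]
ft_force: [2.0, -2.5, -4.7]
grip_width: 0.0223
```

```bash
python3 - <<'E'
from h import *
np.set_printoptions(precision=4,suppress=True)
d=snap("wrist","w18");s=snap("side","s18");crop(s,265,195,120,100,6,"pics/s18c.png")
from rig import env
o=env.observe();print(o["time_s"],o["position"],o["tool_rot"],o["ft_force"],o["wrist_torque"],o["grip_width"])
H=np.array([.6574,.1096]);p=np.array([.6181,-.0462])-H;q=o["position"][:2]-H
print(np.arctan2(p[1],p[0])-np.arctan2(q[1],q[0]),np.linalg.norm(p),np.linalg.norm(q))
E
```

```text
24.55 [ 0.5584 -0.0171  0.2264] [[ 0.4647  0.8855  0.0014]
 [ 0.8855 -0.4647 -0.0016]
 [-0.0008  0.002  -1.    ]] [ 2.3452 -1.908  -5.9254] [-0.683  -0.2635  0.2019] 0.022092606982932507
0.41591059131830965 0.16068021035584937 0.16080736308887794
```

View pics/w18.png

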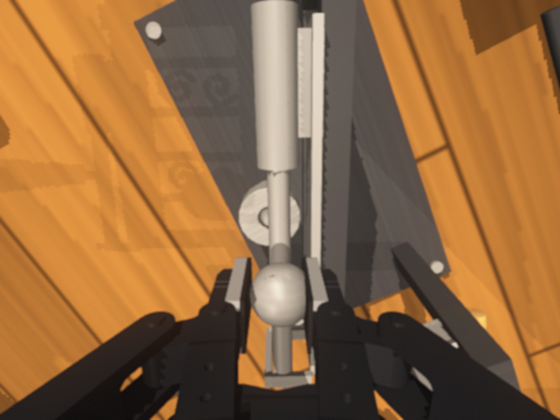

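View pics/s18c.png

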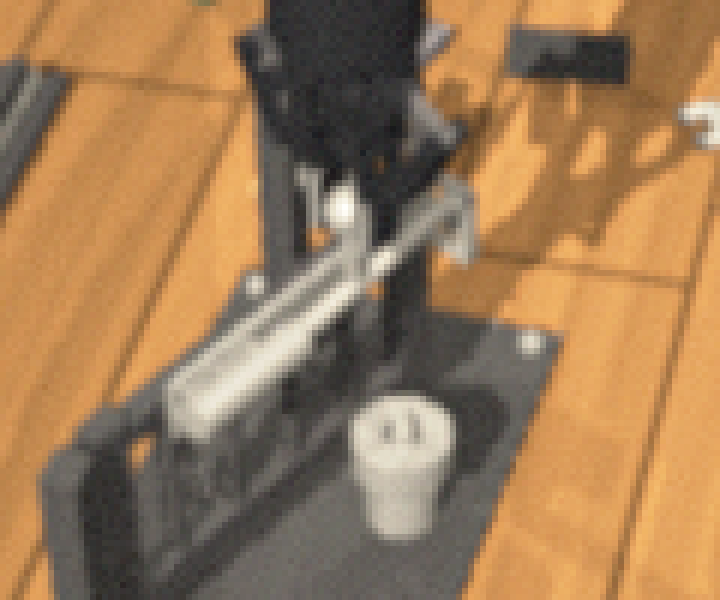

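θ is about 0.415 by my hinge estimate, but the force has not risen. Keep pressing in small steps.

Call:
apply_moves:
  plan:
    - {"tx": -1.2,"ty": 1,"tz": 0,"rx": 0,"ry": 0,"rz": -0.01,"jaw": -1}
    - {"tx": -1.2,"ty": 1,"tz": 0,"rx": 0,"ry": 0,"rz": -0.01,"jaw": -1}

```text
time_s: 24.75
position: [0.557, -0.016, 0.2264]
tool_rot: [[0.474, 0.881, 0.001], [0.881, -0.474, -0.002], [-0.001, 0.002, -1.0]]
ft_force: [2.5, -2.8, -4.5]
grip_width: 0.022
```

Call:
apply_moves:
  plan:
    - {"tx": -1.2,"ty": 1,"tz": 0,"rx": 0,"ry": 0,"rz": -0.01,"jaw": -1}
    - {"tx": -1.2,"ty": 1,"tz": 0,"rx": 0,"ry": 0,"rz": -0.01,"jaw": -1}

```text
time_s: 24.95
position: [0.556, -0.015, 0.2266]
tool_rot: [[0.483, 0.876, 0.002], [0.876, -0.483, -0.002], [-0.001, 0.003, -1.0]]
ft_force: [3.7, -3.5, -5.8]
grip_width: 0.0224
```

Call:
apply_moves:
  plan:
    - {"tx": -1.2,"ty": 1,"tz": 0,"rx": 0,"ry": 0,"rz": -0.01,"jaw": -1}
    - {"tx": -1.2,"ty": 1,"tz": 0,"rx": 0,"ry": 0,"rz": -0.01,"jaw": -1}

```text
time_s: 25.15
position: [0.5553, -0.0142, 0.2268]
tool_rot: [[0.492, 0.871, 0.004], [0.871, -0.492, -0.003], [-0.0, 0.005, -1.0]]
ft_force: [5.1, -3.5, -5.8]
grip_width: 0.0218
```

```bash
python3 - <<'E'
from h import *
np.set_printoptions(precision=4,suppress=True)
d=snap("wrist","w19");s=snap("side","s19");crop(s,265,195,120,100,6,"pics/s19c.png")
from rig import env
o=env.observe();print(o["time_s"],o["position"],o["ft_force"],o["wrist_torque"],o["grip_width"])
E
```

```text
25.25 [ 0.5553 -0.0142  0.2268] [ 4.787  -3.655  -5.9418] [-0.9079 -0.7281  0.2777] 0.022050156429373188
```

View pics/w19.png

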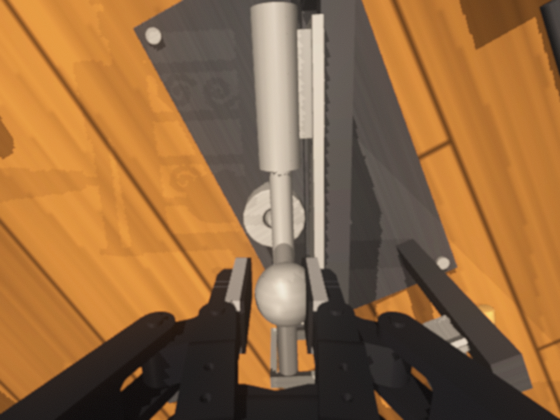

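View pics/s19c.png

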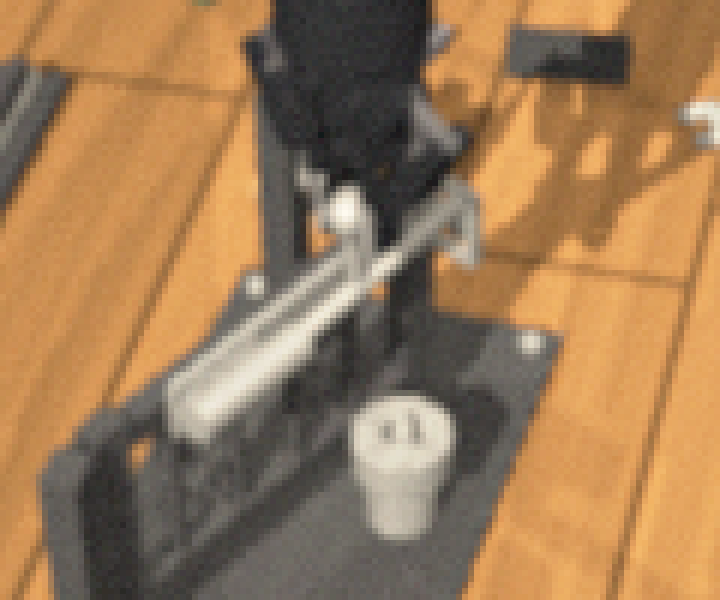

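The gate has stopped turning while the tool has not (the ball shifts to (285,293) in the pads, and the tangential force rises from 3.5 to about 6 N). That suggests the rail has met the ring. I'll press a little more to be sure.

Call:
apply_moves:
  plan:
    - {"tx": -1.2,"ty": 1,"tz": 0,"rx": 0,"ry": 0,"rz": 0,"jaw": -1}
    - {"tx": -2.4,"ty": 1.9,"tz": 0,"rx": 0,"ry": 0,"rz": 0,"jaw": -1}
    - {"tx": -2.4,"ty": 1.9,"tz": 0,"rx": 0,"ry": 0,"rz": 0,"jaw": -1}

```text
time_s: 25.55
position: [0.5542, -0.0131, 0.2273]
tool_rot: [[0.492, 0.87, 0.008], [0.87, -0.492, -0.004], [0.0, 0.009, -1.0]]
ft_force: [8.2, -5.2, -5.7]
grip_width: 0.0223
```

Call:
apply_moves:
  plan:
    - {"tx": -2.4,"ty": 1.9,"tz": 0,"rx": 0,"ry": 0,"rz": 0,"jaw": -1}
    - {"tx": -2.4,"ty": 1.9,"tz": 0,"rx": 0,"ry": 0,"rz": 0,"jaw": -1}
    - {"tx": -2.4,"ty": 1.9,"tz": 0,"rx": 0,"ry": 0,"rz": 0,"jaw": -1}
    - {"tx": -2.4,"ty": 1.9,"tz": 0,"rx": 0,"ry": 0,"rz": 0,"jaw": -1}

```text
time_s: 25.95
position: [0.5536, -0.0121, 0.228]
tool_rot: [[0.493, 0.87, 0.013], [0.87, -0.493, -0.006], [0.001, 0.014, -1.0]]
ft_force: [10.6, -6.1, -5.9]
grip_width: 0.0222
```

```bash
python3 - <<'E'
from h import *
np.set_printoptions(precision=4,suppress=True)
from rig import env
f=lambda:[env.observe()[k] for k in("time_s","position","ft_force","grip_width")]
print(f())
d=snap("wrist","w20");s=snap("side","s20");t=snap("top","t20");crop(s,265,195,120,100,6,"pics/s20c.png")
crop(t,285,180,150,100,5,"pics/t20c.png")
print(f())
E
```

```text
[25.95, array([ 0.5536, -0.0121,  0.228 ]), array([10.6272, -6.1462, -5.8898]), 0.02216337340647956]
[26.1, array([ 0.5536, -0.0121,  0.228 ]), array([10.4246, -4.9521, -6.3471]), 0.022232753740683845]
```

View pics/w20.png

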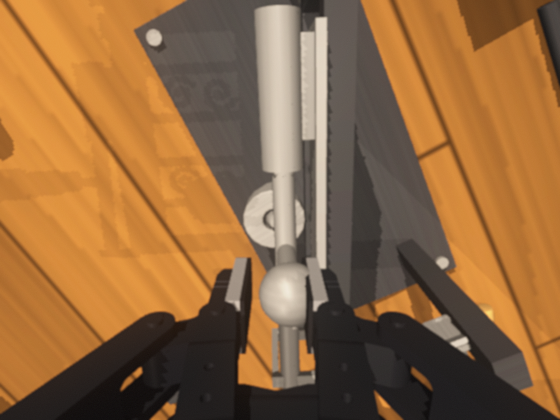

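View pics/s20c.png

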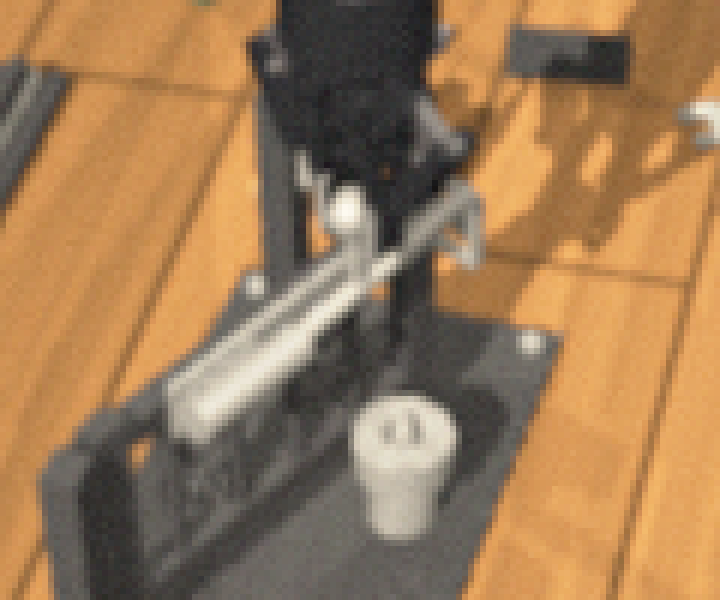

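View pics/t20.png

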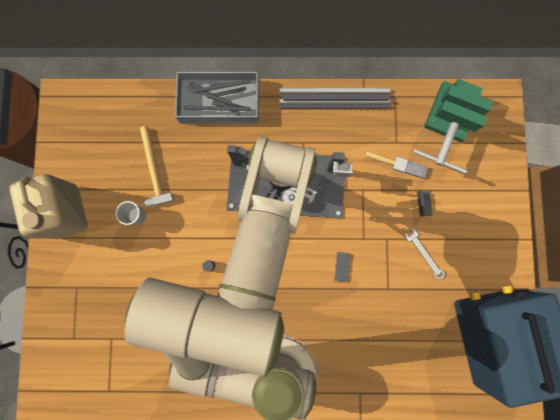

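```bash
python3 - <<'E'
from h import *
ey=np.array([.0644,.9979])
for n,a,b in(("w18",(325,20),(322,255)),("w19",(325,20),(324.5,260)),("w20",(327,22),(328,262)),("w16",(325,20),(318,260))):
    d=load(n);v=(atz(d,*a,.184)-atz(d,*b,.184))[:2]
    print(n,np.arctan2(ey[1],ey[0])-np.arctan2(v[1],v[0]))
E
```

```text
w18 0.3902738824139429
w19 0.40909175647509755
w20 0.40201069374270304
w16 -0.007480033557154098
```

The image line of the gate gives about 0.41 rad, unchanged while the push rose from 6 to 12 N, so it is bearing on the ring. Handing in.

```bash
python3 - <<'E'
from rig import env
o=env.observe();print(o["time_s"],o["position"],o["ft_force"],o["grip_width"])
print(env.close_job())
E
```

```text
26.1 [ 0.55357525 -0.01209513  0.22797786] [10.42459946 -4.95206682 -6.34708825] 0.022232753740683845
the job is handed in; nothing more can be done
None
```

The job is done and handed in at 26.1 s, with the arm still gripping the knob and the gate held open against the ring.

- **Sleeve and ring:** I threaded the sleeve first, then the ring, and let go of each. Both met resistance (8 and 10 N) at the height expected for fully home. The pictures show the ring sitting on the sleeve with the post end just proud.
- **Bolt:** I pinched the knob at 80 N, lifted it 16–17 mm, and drew the bolt about 44 mm. No snag showed in the forces.
- **Gate:** I swung it until it stopped and pressed on. The push at the knob rose from about 4 N to about 12 N while the gate angle in the pictures stayed at 0.40–0.41 rad. The push was steady over the last readings, with a slight tool tilt of under 1°.
- **Bystanders:** none looks moved in the last top view, except that the arm partly blocks it.

**Checks that disagreed or were indirect:**
- The gate angle from the arm's position read slightly higher than from the pictures (0.416 against 0.39 just before contact, and higher once pressing). I put this down to the knob shifting in the pads and give in the arm.
- The contact between rail and ring was not clearly visible in any camera. I judged it from the force rising while the gate stayed still.
- The first two move calls were refused by validation, so nothing moved then.

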